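# Re-pack three mould parts to one height

## Robot

A 7-joint arm with a two-finger parallel gripper is mounted at the origin on a cart in front of the work surface, level with it; the furniture and walls round the work are solid. World frame = base frame: x ahead of the robot, y to its left, z up, the work surface at z = 0. Lengths are in m, angles in degrees, forces in N, time in s.
With the tool pointing down it reaches from about 0.4 to 0.9 m from the base axis. Payload 5.6 kg.
Tool frame: the origin (TCP) lies midway between the tips of the shut fingers; the grasp point (between the pads) lies r.pinch_z behind it (r.pinch_z is the distance from the TCP to the grasp point, in m); y points along the fingers, z is the direction in which the jaws open and shut, and the axes are right-handed (so a half turn about y gives the same grasp; the last joint's range is limited). The gripper opens to 92 mm and grips with 3 to 60 N. Pads are 20 mm wide; open, the fingers measure 128 mm over their backs; the gripper's body (75 mm by 189 mm) begins 69 mm behind the grasp point.
Start: joints at [73.682, 26.786, -0.665, 91.828, 0.344, 61.387, -3.226], TCP at [0.156, -0.631, 0.215] pointing down, gripper open.
Joint ranges: [-144.91, 144.91], [-17.63, 115.5], [-89.93, 88.59], [15.96, 139.68], [-74.01, 254.01], [8.47, 105.57], [-167.45, 167.45]. Speed limits (degrees/s): [147.25, 147.25, 180, 180, 180, 180, 180].

## Interface

Orientations are given as [roll, pitch, yaw] about the fixed x, y, z axes, in that order (R = Rz(yaw) Ry(pitch) Rx(roll)).
In Python, from station import status, optics, order, r gives the robot as it stands.
- The arm moves only by the shell command python3 -m inch 'ROWS' [FORCE]. ROWS is JSON, a list of rows, each an object with "fingers": the opening, from 0 (shut) to 1 (fully open); "travel": the shift along the tool's x, y, z in units of 25 mm (1.0 is 25 mm), a list of three; "twist": the turn, a rotation vector about the tool's x, y, z in units of 8 degrees (1.0 is 8 degrees), a list of three. A call has 1 to 10 rows; each row is the pose to reach, as a shift and turn from the pose commanded when the call began, along the tool's axes at that moment; what a row does not reach only later rows make up. A row lasts 1/10 s, in which the tool goes at most 50 mm and 8.59 degrees, less where a joint would pass 70% of its speed; a pose out of reach is approached as far as the arm can. A call with a gripper value outside its range is refused whole. The fingers move at their own pace and stop on an object; FORCE is the grip in N (left out, the last holds). Time passes only in rows, so rows that repeat a pose let the fingers close. It gives the time, the measured TCP pose, the force and the opening at its end, in the units of the state.
- status.sense(): the state, without advancing time (a new reading comes with each control period).
- optics.snapshot(name): name is "side" or "top"; returns a dict with "img" (420x560x3 uint8, red, green, blue), "range_z" (420x560 float32, m along the optical axis (not along the pixel's ray), 0 where there is no reading), "fx", "fy", "cx", "cy" (pixels), "k1" (the pictures are not rectified: a ray, as slopes to the right and down, at radius r is drawn at 1 + k1 r^2 times it, then the intrinsics apply), "extrinsics" (4x4, takes a point from world to camera coordinates). Camera axes: x right, y up, looking along -z (the intrinsics and any distortion apply to the point x, -y, -z); pixel columns grow to the right and rows downward; lengths in m; the calibration is good to about 2 mm. A picture is of the moment at which its call begins.
- order.finish_job(): hands the job in, once; it reports no verdict.
The state is a dict: "t": time; "qpos": joint angles; "dq": joint speeds; "effort": joint torques, N m; "tcp_pos": TCP position; "eef_rot": TCP orientation; "contact_force": force on the tool from outside, world axes, zero at the start; "moment": the same for the moment, N m; "width": opening from 0.0 (shut) to 1.0 (fully open).
Only numpy, scipy, OpenCV 4.12 (cv2) and the standard library are available. Lean on these libraries where they do the work, as an engineer would, in place of code of your own. Each camera call takes 0.05 s, during which the arm holds its last target.

## Task

The three aluminium parts are to have their top faces stoned in one setting, but they stand on the wrong packing blocks. Rearrange them so that all three tops come level, the lowest part on the highest block and so on, standing one on the orange pad meanwhile; each must end flat on its block, central and square between the stop strips. Never stand a part on the bare bench, and leave the stone, tweezers and brush lying where they are.

Things in the scene. Friction and masses are not known exactly. Their poses are not given: they have to be found in the camera images.
- flat_insert: The flat aluminium insert, 22 mm tall over all, the lowest of the three parts: base 34 (x) x 42 (y) x 10 mm, on it a rectangular boss 28 (x) x 25 (y) mm, 12 mm high, with a hole in its top. The boss is centred at x = 0, y = -4.5 mm; its flat flanks are the grip. Origin: centre of the underside, z up. 0.05 to 0.08 kg.
- tall_insert: The tall square aluminium insert, 36 mm tall over all: base 36 x 36 x 16 mm, on it a rectangular boss 28 (x) x 20 (y) mm, 20 mm high, with a hole in its top. The boss is centred at x = 0, y = -4 mm; its flat flanks are the grip. Origin: centre of the underside, z up. 0.07 to 0.12 kg.
- round_holder: The aluminium electrode holder with a round top, 48 mm tall over all, the highest of the three parts: square base 46 x 46 x 20 mm, on its middle a stepped turned spigot 28 mm high, about 34 mm wide where gripped. Origin: centre of the underside, z up. 0.14 to 0.24 kg.
- low_block: The lowest of three dark steel packing blocks, 74 x 74 mm in plan. A part stands on its flat ground seat, 12 mm above the bench and 60 x 60 mm between four bright stop strips (each 7 mm wide, 46 mm long, standing 4 mm above the seat, one along each side, corners open). Heavy: it does not move. Origin: centre of the underside on the bench; x and y along the sides, z up.
- middle_block: The middle one of three dark steel packing blocks, 74 x 74 mm in plan. A part stands on its flat ground seat, 24 mm above the bench and 60 x 60 mm between four bright stop strips (each 7 mm wide, 46 mm long, standing 4 mm above the seat, one along each side, corners open). Heavy: it does not move. Origin: centre of the underside on the bench; x and y along the sides, z up.
- high_block: The highest of three dark steel packing blocks, 74 x 74 mm in plan. A part stands on its flat ground seat, 38 mm above the bench and 60 x 60 mm between four bright stop strips (each 7 mm wide, 46 mm long, standing 4 mm above the seat, one along each side, corners open). Heavy: it does not move. Origin: centre of the underside on the bench; x and y along the sides, z up.
- rest_pad: Orange felt-backed pad lying flat on the bench, 104 (x) x 76 (y) mm, 5 mm thick, the free spot to stand a part on for a while. It does not move. Origin: centre of the underside; z up.
- grey_stone: Loose grey abrasive stick lying on the bench, 10 x 120 (y) x 6 mm; leave it alone. Origin: centre of the underside.
- tweezers: Loose steel tweezers lying on the bench, 12 x 113 (y) x 9 mm; leave them alone. Origin: under their middle.
- wire_brush: Loose brass wire brush with a wooden back lying on the bench, 22 x 186 (y) x 22 mm; leave it alone. Origin: under its middle.
Things that resemble listed ones, but are neither listed nor needed, are in the scene too. What is shaped like the flat_insert but green or red is not meant.

How it is judged (in metres and radians):
On the way:
1. one of the three parts stands upright on the orange pad, released (((horizontal distance between flat_insert and rest_pad below 0.045 m and height (world z) of flat_insert between 0.003 and 0.009 m and angle between flat_insert's own z axis and vertical below 0.06 rad and contact force between flat_insert and the fingers below 0.3 N) or (horizontal distance between round_holder and rest_pad below 0.045 m and height (world z) of round_holder between 0.003 and 0.009 m and angle between round_holder's own z axis and vertical below 0.06 rad and contact force between round_holder and the fingers below 0.3 N) or (horizontal distance between tall_insert and rest_pad below 0.045 m and height (world z) of tall_insert between 0.003 and 0.009 m and angle between tall_insert's own z axis and vertical below 0.06 rad and contact force between tall_insert and the fingers below 0.3 N))), for 0.2 s.
At the end, for the whole second after the job is handed in: Flat insert on the highest block, tall insert on the middle one, round-topped holder on the lowest: each within 12 mm of the block's centre, underside within 3 mm of the seat, upright within 3 degrees, sides parallel to the block's within 15 degrees (any quarter turn), released, at rest (horizontal distance between flat_insert and high_block below 0.012 m and z of flat_insert in the frame of high_block between 0.035 and 0.041 m and angle between each of flat_insert, tall_insert, round_holder's own z axis and vertical below 0.06 rad and (angle between the x axis of flat_insert and the x axis of high_block, either way round below 0.26 rad or angle between the x axis of flat_insert and the y axis of high_block, either way round below 0.26 rad) and linear speed of each of flat_insert, tall_insert, round_holder below 0.01 m/s and horizontal distance between tall_insert and middle_block below 0.012 m and z of tall_insert in the frame of middle_block between 0.021 and 0.027 m and (angle between the x axis of tall_insert and the x axis of middle_block, either way round below 0.26 rad or angle between the x axis of tall_insert and the y axis of middle_block, either way round below 0.26 rad) and horizontal distance between round_holder and low_block below 0.012 m and z of round_holder in the frame of low_block between 0.009 and 0.015 m and (angle between the x axis of round_holder and the x axis of low_block, either way round below 0.26 rad or angle between the x axis of round_holder and the y axis of low_block, either way round below 0.26 rad)); the robot touches nothing.
It fails at once if a part touches the bare bench (its underside centre comes below 3 mm) (height (world z) of any of flat_insert, round_holder, tall_insert below 0.003 m).
It fails at once if the stone, the tweezers or the brush is moved more than 20 mm (distance of any of grey_stone, tweezers, wire_brush from where it was at the start of the episode above 0.02 m).
It also fails if it takes over 90 s, if anything falls off the work surface, if the arm or the gripper's body presses on something with over 40 N, if the wrist force passes 120 N, or if a joint passes its speed limit or range.

## Working session

There is one attempt and no reset: what is moved stays moved. The work goes in short steps, Python scripts to look and compute and a shell command to move; the robot and the scene stay as the last step left them, time stands still between calls to the robot, and variables do not carry over. Pictures are saved under pics/ and viewed, and the job is handed in when it is done.

```bash
ls; mkdir -p pics; cat > h.py <<'E'
import numpy as np, cv2
from station import status, optics, order, r
def snap(name,fn=None):
    s=optics.snapshot(name)
    if fn: cv2.imwrite('pics/'+fn,cv2.cvtColor(s['img'],cv2.COLOR_RGB2BGR))
    np.save('last_'+name+'.npy',s,allow_pickle=True)
    return s
def load(name): return np.load('last_'+name+'.npy',allow_pickle=True).item()
def cloud(s):
    H,W=s['range_z'].shape
    K=np.array([[s['fx'],0,s['cx']],[0,s['fy'],s['cy']],[0,0,1.]])
    u,v=np.meshgrid(np.arange(W),np.arange(H))
    p=np.stack([u,v],-1).reshape(-1,1,2).astype(np.float64)
    n=cv2.undistortPoints(p,K,np.array([s['k1'],0,0,0.])).reshape(H,W,2)
    z=s['range_z']
    c=np.stack([n[...,0]*z,-n[...,1]*z,-z,np.ones_like(z)],-1)
    w=c@np.linalg.inv(np.array(s['extrinsics'])).T
    w=w[...,:3].copy(); w[z<=0]=np.nan
    return w
E
python3 - <<'E'
from h import *
print(status.sense(), r.pinch_z)
for n in('top','side'):
    s=snap(n,n+'0.png'); print(s['fx'],s['k1'],np.round(s['extrinsics'],3).tolist())
E
```

```text
pics
{'t': 0.0, 'qpos': array([73.68228669, 26.83765961, -0.66481039, 91.88121474,  0.34438779,
       61.38767275, -3.22705498]), 'dq': array([-0.00337807,  0.03153269, -0.00585437,  0.01525633,  0.02033504,
        0.01265955, -0.05566269]), 'effort': array([-2.06341078e-04, -5.20564556e+01, -1.24053459e-02, -2.43749982e+01,
       -5.67145727e-02,  1.71825051e-02,  1.61052171e-04]), 'tcp_pos': array([ 0.15542625, -0.63052755,  0.21361945]), 'eef_rot': array([-9.01042901e+01, -7.77970730e-03, -1.66150654e+02]), 'contact_force': array([ 0.0293084 , -1.38200686,  0.40523778]), 'moment': array([-0.04122224,  0.00479285, -0.02636485]), 'width': 1.0001253428354775} 0.0187
387.0500296279234 0.02166056846455767 [[-0.019, -1.0, -0.006, 0.034], [0.987, -0.02, 0.161, -0.511], [-0.161, -0.002, 0.987, -0.84], [0.0, 0.0, 0.0, 1.0]]
494.2165831476759 -0.0013972177276055534 [[-0.889, -0.457, 0.018, 0.449], [0.172, -0.298, 0.939, -0.144], [-0.424, 0.838, 0.344, -0.757], [0.0, 0.0, 0.0, 1.0]]
```

View pics/top0.png

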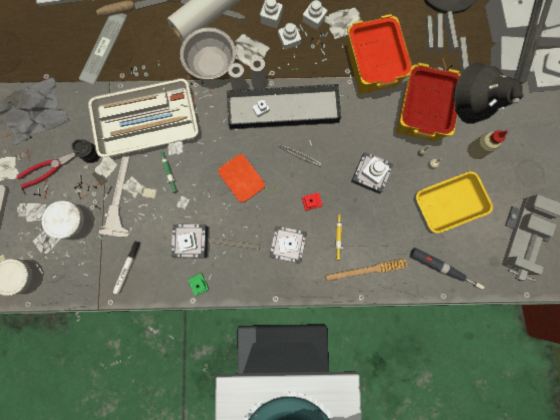

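View pics/side0.png

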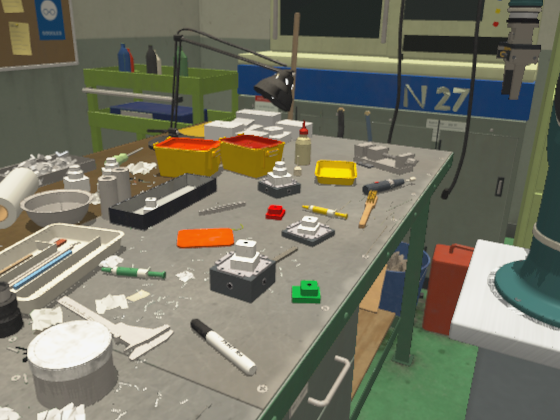

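```bash
python3 - <<'E'
from h import *
s=load('top'); w=cloud(s)
im=cv2.cvtColor(s['img'],cv2.COLOR_RGB2BGR)
cs=[(189,241),(289,245),(373,172),(242,178)]
t=np.hstack([cv2.resize(im[v-32:v+32,u-32:u+32],None,fx=3.1,fy=3.1,interpolation=cv2.INTER_CUBIC) for u,v in cs])
cv2.imwrite('pics/c0.png',t)
for u,v in cs:
    print(u,v,np.round(w[v,u],4))
    z=w[v-30:v+31,u-30:u+31,2]*1000
    print(np.round(z[::3,::3]).astype(int))
E
```

```text
189 241 [0.446  0.2074 0.0732]
[[                   2                    1                    2
                     1                    0                    1
                     3                    1                    3
                     1                   -2                    0
                     3                   -1                    2
                     2                    2                    2
                    -1                    4                    0]
 [                   1                   -2                    1
                     1                    6                    0
                     5                    0                    0
                     1                    0                    1
                     0                    3                   -1
                    -2                   -3                    1
                    -1                   -1                    5]
 [                   0                   -1                    3
                     4                    2                   -1
                     2     
[... 28229 characters left out ...]
8  6  5  6  6  5  5  7  9  6  7  4  2  1  1]
 [ 0  4  2  1  2  4  7  7  5  5  6  5  7  7  5  6  5  7  0 -3  2]
 [ 2  2  5 -2  1 -1  6  6  4  5  7  6  5  4  5  6  4  5  4 -1  1]
 [ 1  4  1  1 -1  4  1  5  5  8  6  6  7  4  7  8 -2  2 -2  2  3]
 [ 3  0  3  0  0 -1 -1  2  8  6  6  5  6  6  7  1  1 -2  3 -1  2]
 [-2  2  3  0  1  0  5 -1  6  3  9  6  7  7  0  1  1  0 -2  1 -1]
 [ 3  1  2  1  2  0  1  2 -1  7  3  7  4  0  1 -1 -1  1  2  3 -1]
 [ 4  1 -1  2  2 -1 -2  2  1  0  1 -1  0  1  1 -1 -1  2  2  0  5]
 [ 0  2  2 -1 -1  0  0 -1  1  0  3  1  3  3 -2  2  3  0 -1  0  0]
 [ 2  0  1  0 -1  2  0  3 -1  1 -1 -1  1 -2  0  0  2  3  0  0 -3]]<stdin>:10: RuntimeWarning: invalid value encountered in cast
```

View pics/c0.png

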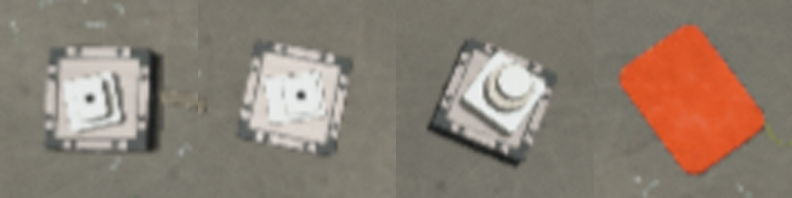

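```bash
cat > fit.py <<'E'
from h import *
from scipy.optimize import minimize
def loc(P,x,y,th):
    c,s=np.cos(th),np.sin(th); dx=P[:,0]-x; dy=P[:,1]-y
    return c*dx+s*dy,-s*dx+c*dy
def inb(X,Y,cx,cy,a,b): # soft box membership
    k=0.001
    return 1/(1+np.exp(-np.clip((a/2-abs(X-cx))/k,-50,50)))/(1+np.exp(-np.clip((b/2-abs(Y-cy))/k,-50,50)))
PART={'flat':[(0,0,.034,.042,.010),(0,-.0045,.028,.025,.022)],
'tall':[(0,0,.036,.036,.016),(0,-.004,.028,.020,.036)],
'round':[(0,0,.046,.046,.020)],'none':[]}
def zpart(P,name,p,base):
    X,Y=loc(P,*p); z=np.zeros(len(P)); m=np.zeros(len(P))
    for cx,cy,a,b,h in PART[name]:
        k=inb(X,Y,cx,cy,a,b); z=z*(1-k)+k*(base+h); m=np.maximum(m,k)
    if name=='round':
        rr=np.hypot(X,Y)
        # use spigot radial symmetric unknown profile: ignore inside 20mm radius
    return z,m
def zblock(P,p,h):
    X,Y=loc(P,*p); z=inb(X,Y,0,0,.074,.074)*h
    for cx,cy,a,b in((.0335,0,.007,.046),(-.0335,0,.007,.046),(0,.0335,.046,.007),(0,-.0335,.046,.007)):
        k=inb(X,Y,cx,cy,a,b); z=z*(1-k)+k*(h+.004)
    return z
def fitblock(P,h,part,p0):
    def f(q):
        zb=zblock(P,q[:3],h); zp,m=zpart(P,part,q[3:6],h)
        z=zb*(1-m)+zp*m+.001
        d=np.abs(P[:,2]-z)
        if part=='round':
            X,Y=loc(P,*q[3:6]); d=np.where(np.hypot(X,Y)<.018,0.003,d)
        return np.minimum(d,.012).mean()*1000
    best=None
    for b0 in np.radians([-40,-20,0,20,40]):
      q=np.r_[p0,b0,p0,b0]
      g=minimize(lambda a:f(np.r_[a,q[3:]]),q[:3],method='Nelder-Mead',options=dict(initial_simplex=q[:3]+np.array([[0,0,0],[.008,0,0],[0,.008,0],[0,0,.2]])))
      if best is None or g.fun<best[1]: best=(g.x,g.fun)
    b=best[0]; best=None
    for d in np.radians(np.arange(0,360,30)):
      q=np.r_[b,b[:2],b[2]+d]
      g=minimize(lambda a:f(np.r_[b,a]),q[3:],method='Nelder-Mead',options=dict(initial_simplex=q[3:]+np.array([[0,0,0],[.006,0,0],[0,.006,0],[0,0,.2]])))
      if best is None or g.fun<best[1]: best=(g.x,g.fun)
    q=np.r_[b,best[0]]
    S=np.array([.004,.004,.1,.004,.004,.1])
    g=minimize(f,q,method='Nelder-Mead',options=dict(maxiter=2000,maxfev=3000,initial_simplex=np.vstack([q,q+np.diag(S)])))
    return g.x,g.fun
def near(w,x,y,R=.075):
    P=w.reshape(-1,3); P=P[np.isfinite(P[:,0])]
    return P[np.hypot(P[:,0]-x,P[:,1]-y)<R]
E
cat > run0.py <<'E'
from fit import *
for cam in('top','side'):
    w=cloud(load(cam))
    for nm,h,part,p0 in(('high',.038,'tall',(.446,.209)),('low',.012,'flat',(.436,-.008)),('mid',.024,'round',(.595,-.20))):
        P=near(w,*p0); P=P[P[:,2]>-.01]
        q,c=fitblock(P,h,part,p0)
        print(cam,nm,np.round(q[:2],4),round(np.degrees(q[2]),1),part,np.round(q[3:5],4),round(np.degrees(q[5])%360,1),round(c,2),len(P))
    im=load(cam)['img'].astype(int)
    m=(im[...,0]>200)&(im[...,1]<120)&(im[...,2]<60)
    P=w[m&np.isfinite(w[...,0])]; P=P[(np.hypot(P[:,0]-.6,P[:,1]-.097)<.08)]
    rc=cv2.minAreaRect((P[:,:2]*1000).astype(np.float32)); print('pad',rc,np.round(P.mean(0),4),len(P))
E
python3 run0.py
```

```text
top high [0.453  0.2181] 89.7 tall [0.4468 0.2184] 11.3 2.52 3184
top low [ 0.4412 -0.0088] -12.8 flat [ 0.4402 -0.0082] 7.4 1.59 3197
top mid [ 0.6067 -0.2129] 64.8 round [ 0.6059 -0.2129] 141.9 2.26 2968
pad ((602.723876953125, 99.75515747070312), (101.5862808227539, 72.85299682617188), 35.405235290527344) [0.6023 0.0995 0.0062] 1203
side high [0.4505 0.2163] -1.5 tall [0.4445 0.2185] 13.2 5.16 4562
side low [ 0.4402 -0.0108] -13.1 flat [ 0.4386 -0.0094] 4.9 2.86 2033
side mid [ 0.6051 -0.2136] -26.2 round [ 0.5991 -0.2078] 56.7 4.39 1553
pad ((601.4102783203125, 99.33731842041016), (102.74394226074219, 77.39286041259766), 36.596466064453125) [0.6004 0.1018 0.0041] 885
```

```bash
cat > ov.py <<'E'
from fit import *
def proj(s,P):
    E=np.array(s['extrinsics']); P=np.asarray(P,float)
    c=P@E[:3,:3].T+E[:3,3]; c=c*[1,-1,-1]
    K=np.array([[s['fx'],0,s['cx']],[0,s['fy'],s['cy']],[0,0,1.]])
    return cv2.projectPoints(c,np.zeros(3),np.zeros(3),K,np.array([s['k1'],0,0,0.]))[0][:,0]
def rect(p,cx,cy,a,b,z):
    x,y,th=p; th=np.radians(th); c,s=np.cos(th),np.sin(th)
    L=[(cx-a/2,cy-b/2),(cx+a/2,cy-b/2),(cx+a/2,cy+b/2),(cx-a/2,cy+b/2)]
    return [(x+c*u-s*v,y+s*u+c*v,z) for u,v in L]
def crop(s,items,center,R=26,k=10):
    """items: list of (rect pts,color)"""
    u,v=np.round(proj(s,[center])[0]).astype(int)
    im=cv2.cvtColor(s['img'],cv2.COLOR_RGB2BGR)
    im=cv2.copyMakeBorder(im,R,R,R,R,cv2.BORDER_CONSTANT)
    c=cv2.resize(im[v:v+2*R,u:u+2*R],None,fx=k,fy=k,interpolation=cv2.INTER_CUBIC)
    for pts,col in items:
        q=(proj(s,pts)-[u-R,v-R]+.5)*k
        cv2.polylines(c,[np.round(q).astype(int)],True,col,1)
    return c
def items(bp,h,part,pp,base=None):
    base=h if base is None else base
    it=[]
    if bp is not None: it+=[(rect(bp,0,0,.074,.074,h),(0,0,255)),(rect(bp,0,0,.06,.06,h+.004),(0,255,255))]
    for cx,cy,a,b,hh in PART[part]: it.append((rect(pp,cx,cy,a,b,base+hh),(255,0,0)))
    return it
E
cat > r1.py <<'E'
from ov import *
S=[((.4525,.2175,0),.038,'tall',(.4468,.2184,11.3)),((.4412,-.0095,-12.8),.012,'flat',(.4402,-.0085,7.4)),((.6065,-.213,-25.5),.024,'round',(.6035,-.211,53))]
for cam in('top','side'):
    s=load(cam)
    t=[crop(s,items(*a),(a[0][0],a[0][1],a[1]),R=24 if cam=='top' else 36,k=260/48 if cam=='top' else 260/72) for a in S]
    t=[cv2.resize(x,(264,264)) for x in t]
    cv2.imwrite('pics/ov_%s.png'%cam,np.hstack(t))
E
python3 r1.py
```

```text
(no output)
```

View pics/ov_top.png

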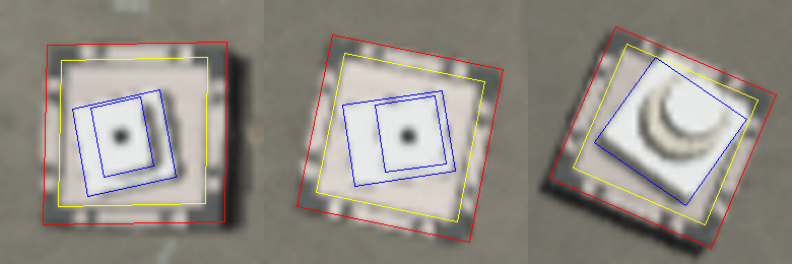

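View pics/ov_side.png

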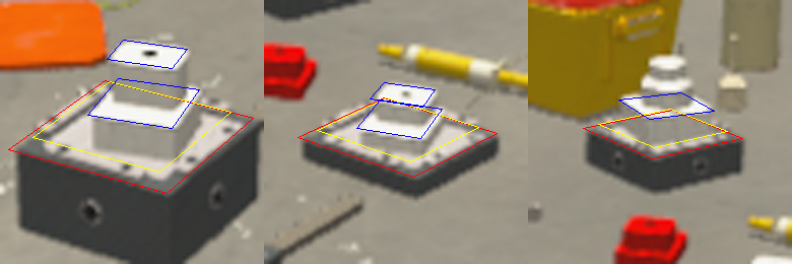

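```bash
cat > go.py <<'E'
import sys; from h import *
from scipy.spatial.transform import Rotation as Ro
def go(x,y,z,yaw):
    st=status.sense(); R0=Ro.from_euler('xyz',st['eef_rot'],degrees=True); R1=Ro.from_euler('xyz',[-90,0,yaw],degrees=True)
    t=R0.inv().apply(np.array([x,y,z])-st['tcp_pos'])/.025
    tw=np.degrees((R0.inv()*R1).as_rotvec())/8
    print('t',round(st['t'],2),'tcp',np.round(st['tcp_pos'],4),'rot',np.round(st['eef_rot'],1),'w',round(st['width'],3),'F',np.round(st['contact_force'],1))
    print('travel',np.round(t,2).tolist(),'twist',np.round(tw,2).tolist())
if __name__=='__main__': go(*map(float,sys.argv[1:5]))
E
python3 go.py .602 -.211 .2 -126
```

```text
t 0.1 tcp [ 0.1554 -0.6306  0.2137] rot [ -90.1   -0.  -166.2] w 0.997 F [-0.4 -0.8 -0.1]
travel [-21.36, 0.57, -12.02] twist [0.01, -5.02, -0.0]
```

```bash
python3 -m inch '[{"fingers":0.7,"travel":[-10.7,0.3,-6.0],"twist":[0,-2.5,0]},{"fingers":0.7,"travel":[-10.7,0.3,-6.0],"twist":[0,-2.5,0]},{"fingers":0.7,"travel":[-10.7,0.3,-6.0],"twist":[0,-2.5,0]},{"fingers":0.7,"travel":[-21.36,0.57,-12.02],"twist":[0,-5.02,0]},{"fingers":0.7,"travel":[-21.36,0.57,-12.02],"twist":[0,-5.02,0]},{"fingers":0.7,"travel":[-21.36,0.57,-12.02],"twist":[0,-5.02,0]},{"fingers":0.7,"travel":[-21.36,0.57,-12.02],"twist":[0,-5.02,0]},{"fingers":0.7,"travel":[-21.36,0.57,-12.02],"twist":[0,-5.02,0]},{"fingers":0.7,"travel":[-21.36,0.57,-12.02],"twist":[0,-5.02,0]},{"fingers":0.7,"travel":[-21.36,0.57,-12.02],"twist":[0,-5.02,0]}]'; python3 go.py .602 -.211 .2 -126
```

```text
t: 1.1
tcp_pos: [0.5208, -0.2873, 0.2026]
eef_rot: [-90.0, -0.0, -126.0]
contact_force: [0.3, -0.3, 0.7]
width: 0.701
t 1.1 tcp [ 0.5208 -0.2873  0.2026] rot [ -90.   -0. -126.] w 0.701 F [ 0.3 -0.3  0.7]
travel [-4.38, 0.1, 0.83] twist [0.0, -0.0, 0.0]
```

```bash
python3 -m inch '[{"fingers":0.7,"travel":[0,0,0],"twist":[0,0,0]},{"fingers":0.7,"travel":[0,0,0],"twist":[0,0,0]}]'; python3 go.py .602 -.211 .12 -126
```

```text
t: 1.3
tcp_pos: [0.5204, -0.2875, 0.2023]
eef_rot: [-90.1, -0.0, -125.8]
contact_force: [-0.3, -0.5, -0.4]
width: 0.703
t 1.3 tcp [ 0.5204 -0.2875  0.2023] rot [ -90.1   -0.  -125.8] w 0.703 F [-0.3 -0.5 -0.4]
travel [-4.39, 3.29, 0.86] twist [0.01, 0.02, 0.0]
```

```bash
python3 -m inch '[{"fingers":0.7,"travel":[-2.2,1.6,0.4],"twist":[0,0,0]},{"fingers":0.7,"travel":[-4.4,3.3,0.86],"twist":[0,0,0]},{"fingers":0.7,"travel":[-4.4,3.3,0.86],"twist":[0,0,0]},{"fingers":0.7,"travel":[-4.4,3.3,0.86],"twist":[0,0,0]},{"fingers":0.7,"travel":[-4.4,3.3,0.86],"twist":[0,0,0]}]'; python3 go.py .602 -.211 .047 -126
python3 - <<'E'
from ov import *
a=snap('top','t1.png'); b=snap('side','s1.png')
tcp=status.sense()['tcp_pos']
out=[]
for s in(a,b):
    im=cv2.cvtColor(s['img'],cv2.COLOR_RGB2BGR); u,v=proj(s,[tcp])[0]; print(u,v)
    u0,v0=int(u),int(v); c=cv2.resize(im[v0-50:v0+50,u0-50:u0+50],None,fx=4,fy=4,interpolation=cv2.INTER_CUBIC)
    cv2.drawMarker(c,(int((u-u0+50.5)*4),int((v-v0+50.5)*4)),(0,0,255),cv2.MARKER_CROSS,14)
    out.append(c)
cv2.imwrite('pics/c1.png',np.hstack(out))
E
```

```text
t: 1.8
tcp_pos: [0.6007, -0.2138, 0.1194]
eef_rot: [-90.1, -0.1, -126.1]
contact_force: [-1.4, -1.0, 0.4]
width: 0.697
t 1.8 tcp [ 0.6007 -0.2138  0.1194] rot [-9.010e+01 -1.000e-01 -1.261e+02] w 0.697 F [-1.4 -1.   0.4]
travel [-0.13, 2.9, -0.02] twist [0.01, -0.01, 0.01]
385.79958378272346 161.55384221703062
281.48083095182807 142.16563301894087
```

View pics/c1.png

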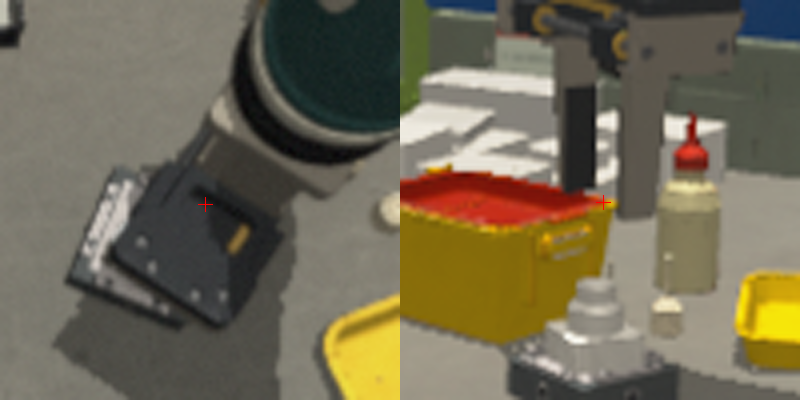

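```bash
python3 - <<'E'
from ov import *
s=load('side'); b=(602,-.211)
its=[(rect((.602,-.211,54),0,0,.046,.046,.044),(255,0,0)),(rect((.605,-.212,-25.5),0,0,.074,.074,.024),(0,0,255))]
for z in(.072,.060,.044): its.append(([(.602+.017*np.cos(t),-.211+.017*np.sin(t),z) for t in np.arange(0,6.3,.2)],(0,200,0)))
cv2.imwrite('pics/c2.png',np.hstack([crop(s,its,(.603,-.211,.04),R=32,k=8),]))
E
```

```text
(no output)
```

View pics/c2.png

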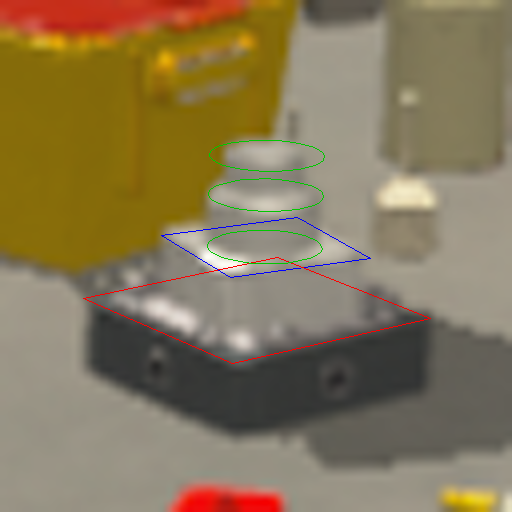

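```bash
python3 -m inch '[{"fingers":0.7,"travel":[-0.13,1,0],"twist":[0,0,0]},{"fingers":0.7,"travel":[-0.13,2,0],"twist":[0,0,0]},{"fingers":0.7,"travel":[-0.13,2.6,0],"twist":[0,0,0]},{"fingers":0.7,"travel":[-0.13,2.9,0],"twist":[0,0,0]},{"fingers":0.7,"travel":[-0.13,2.9,0],"twist":[0,0,0]},{"fingers":0.7,"travel":[-0.13,2.9,0],"twist":[0,0,0]}]' 30; python3 go.py .602 -.211 .047 -126
```

```text
t: 2.5
tcp_pos: [0.6044, -0.2105, 0.0489]
eef_rot: [-89.9, 0.0, -126.0]
contact_force: [0.0, 0.3, 1.1]
width: 0.699
t 2.5 tcp [ 0.6044 -0.2105  0.0489] rot [ -89.9    0.  -126. ] w 0.699 F [0.  0.3 1.1]
travel [0.07, 0.08, -0.07] twist [-0.01, -0.0, -0.0]
```

```bash
python3 -m inch '[{"fingers":0,"travel":[0.04,0.05,-0.03],"twist":[0,0,0]},{"fingers":0,"travel":[0.04,0.05,-0.03],"twist":[0,0,0]},{"fingers":0,"travel":[0.04,0.05,-0.03],"twist":[0,0,0]},{"fingers":0,"travel":[0.04,0.05,-0.03],"twist":[0,0,0]},{"fingers":0,"travel":[0.04,0.05,-0.03],"twist":[0,0,0]},{"fingers":0,"travel":[0.04,0.05,-0.03],"twist":[0,0,0]}]' 30; python3 go.py .602 -.211 .15 -126
```

```text
t: 3.1
tcp_pos: [0.6038, -0.2107, 0.0473]
eef_rot: [-89.9, 0.0, -126.0]
contact_force: [2.7, -2.0, 1.5]
width: 0.358
t 3.1 tcp [ 0.6038 -0.2107  0.0473] rot [ -89.9    0.  -126. ] w 0.358 F [ 2.7 -2.   1.5]
travel [0.05, -4.11, -0.04] twist [-0.02, 0.0, -0.0]
```

```bash
python3 -m inch '[{"fingers":0,"travel":[0,-0.3,0],"twist":[0,0,0]},{"fingers":0,"travel":[0,-1,0],"twist":[0,0,0]},{"fingers":0,"travel":[0,-2,0],"twist":[0,0,0]},{"fingers":0,"travel":[0,-3,0],"twist":[0,0,0]},{"fingers":0,"travel":[0,-3.7,0],"twist":[0,0,0]},{"fingers":0,"travel":[0,-4,0],"twist":[0,0,0]},{"fingers":0,"travel":[0,-4,0],"twist":[0,0,0]}]'; python3 go.py .601 .100 .147 -126
python3 - <<'E'
from h import *
snap('side','s2.png')
E
```

```text
t: 3.8
tcp_pos: [0.6028, -0.2101, 0.1481]
eef_rot: [-89.9, 0.0, -126.0]
contact_force: [-0.1, -0.9, -1.4]
width: 0.362
t 3.8 tcp [ 0.6028 -0.2101  0.1481] rot [ -89.9    0.  -126. ] w 0.362 F [-0.1 -0.9 -1.4]
travel [-9.99, 0.04, -7.35] twist [-0.01, 0.0, -0.0]
```

View pics/s2.png

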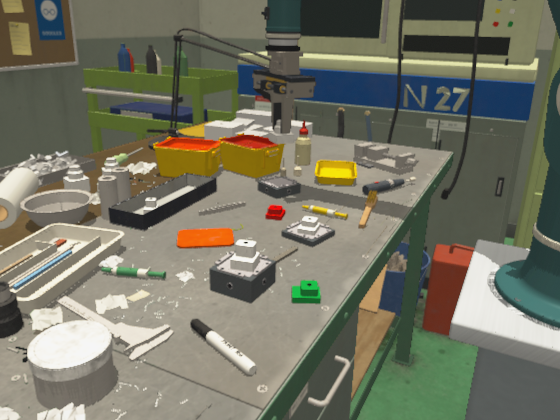

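```bash
python3 -m inch '[{"fingers":0,"travel":[-0.5,0,-0.4],"twist":[0,0,0]},{"fingers":0,"travel":[-1.5,0,-1.1],"twist":[0,0,0]},{"fingers":0,"travel":[-2.8,0,-2],"twist":[0,0,0]},{"fingers":0,"travel":[-4.2,0,-3],"twist":[0,0,0]},{"fingers":0,"travel":[-5.6,0,-4.1],"twist":[0,0,0]},{"fingers":0,"travel":[-7,0,-5.1],"twist":[0,0,0]},{"fingers":0,"travel":[-8.3,0,-6.1],"twist":[0,0,0]},{"fingers":0,"travel":[-9.3,0,-6.8],"twist":[0,0,0]},{"fingers":0,"travel":[-9.9,0,-7.2],"twist":[0,0,0]},{"fingers":0,"travel":[-10,0.04,-7.35],"twist":[0,0,0]}]'; python3 -m inch '[{"fingers":0,"travel":[0,1,0],"twist":[0,0,0]},{"fingers":0,"travel":[0,2,0],"twist":[0,0,0]},{"fingers":0,"travel":[0,2,0],"twist":[0,0,0]},{"fingers":0,"travel":[0,2,0],"twist":[0,0,0]}]';  python3 go.py .601 .100 .0285 -126
python3 - <<'E'
from h import *
s=snap('side'); cv2.imwrite('pics/s3.png',cv2.resize(cv2.cvtColor(s['img'][150:300,120:320],cv2.COLOR_RGB2BGR),None,fx=4,fy=4,interpolation=cv2.INTER_CUBIC))
E
```

```text
t: 4.85
tcp_pos: [0.5993, 0.1047, 0.1447]
eef_rot: [-90.2, 0.0, -125.7]
contact_force: [0.2, -0.3, -2.3]
width: 0.363
t: 5.25
tcp_pos: [0.6002, 0.0994, 0.0952]
eef_rot: [-90.1, -0.1, -126.0]
contact_force: [0.8, -0.0, -2.1]
width: 0.359
t 5.25 tcp [0.6002 0.0994 0.0952] rot [-9.01e+01 -1.00e-01 -1.26e+02] w 0.359 F [ 0.8 -0.  -2.1]
travel [-0.04, 2.67, 0.01] twist [0.01, -0.0, 0.01]
```

View pics/s3.png

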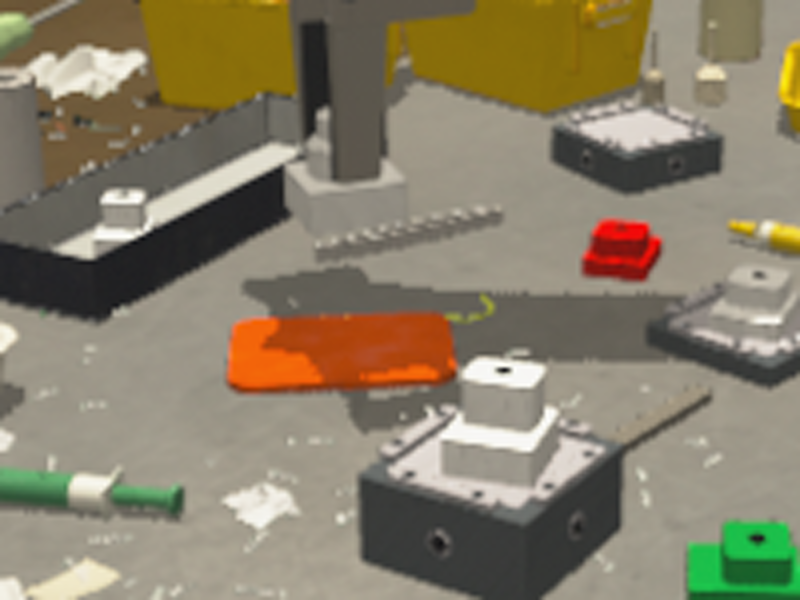

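```bash
python3 -m inch '[{"fingers":0,"travel":[0,0.8,0],"twist":[0,0,0]},{"fingers":0,"travel":[0,1.6,0],"twist":[0,0,0]},{"fingers":0,"travel":[0,2.2,0],"twist":[0,0,0]},{"fingers":0,"travel":[0,2.5,0],"twist":[0,0,0]},{"fingers":0,"travel":[0,2.55,0],"twist":[0,0,0]},{"fingers":0,"travel":[0,2.6,0],"twist":[0,0,0]},{"fingers":0,"travel":[0,2.65,0],"twist":[0,0,0]},{"fingers":0,"travel":[0,2.65,0],"twist":[0,0,0]},{"fingers":0,"travel":[0,2.65,0],"twist":[0,0,0]}]';  python3 go.py .601 .100 .0285 -126
```

```text
t: 6.2
tcp_pos: [0.6012, 0.1001, 0.0299]
eef_rot: [-90.0, 0.0, -126.0]
contact_force: [-0.8, 0.6, -2.1]
width: 0.361
t 6.2 tcp [0.6012 0.1001 0.0299] rot [ -90.    0. -126.] w 0.361 F [-0.8  0.6 -2.1]
travel [0.01, 0.05, -0.0] twist [-0.0, 0.0, -0.0]
```

```bash
python3 -m inch '[{"fingers":0,"travel":[0,0.03,0],"twist":[0,0,0]},{"fingers":0,"travel":[0,0.06,0],"twist":[0,0,0]},{"fingers":0,"travel":[0,0.06,0],"twist":[0,0,0]},{"fingers":0,"travel":[0,0.06,0],"twist":[0,0,0]}]';  python3 go.py .601 .100 .0285 -126
```

```text
t: 6.6
tcp_pos: [0.6011, 0.1, 0.0282]
eef_rot: [-90.0, 0.0, -126.0]
contact_force: [-0.8, -0.8, 1.9]
width: 0.363
t 6.6 tcp [0.6011 0.1    0.0282] rot [ -90.    0. -126.] w 0.363 F [-0.8 -0.8  1.9]
travel [0.0, -0.01, -0.0] twist [-0.0, 0.0, -0.0]
```

```bash
python3 -m inch '[{"fingers":0.7,"travel":[0,0,0],"twist":[0,0,0]},{"fingers":0.7,"travel":[0,0,0],"twist":[0,0,0]},{"fingers":0.7,"travel":[0,0,0],"twist":[0,0,0]},{"fingers":0.7,"travel":[0,0,0],"twist":[0,0,0]},{"fingers":0.7,"travel":[0,-1,0],"twist":[0,0,0]},{"fingers":0.7,"travel":[0,-2.5,0],"twist":[0,0,0]},{"fingers":0.7,"travel":[0,-4.5,0],"twist":[0,0,0]},{"fingers":0.7,"travel":[0,-5.5,0],"twist":[0,0,0]},{"fingers":0.7,"travel":[0,-5.5,0],"twist":[0,0,0]}]'; python3 go.py .4475 .2145 .165 -78.7
python3 - <<'E'
from ov import *
s=snap('side'); cv2.imwrite('pics/s4.png',cv2.resize(cv2.cvtColor(s['img'][150:300,120:320],cv2.COLOR_RGB2BGR),None,fx=4,fy=4,interpolation=cv2.INTER_CUBIC))
E
```

```text
t: 7.5
tcp_pos: [0.6036, 0.1008, 0.17]
eef_rot: [-89.7, 0.3, -126.0]
contact_force: [-0.7, -0.2, -1.1]
width: 0.698
t 7.5 tcp [0.6036 0.1008 0.17  ] rot [ -89.7    0.3 -126. ] w 0.698 F [-0.7 -0.2 -1.1]
travel [-0.01, 0.15, -7.73] twist [-0.06, -5.91, -0.02]
```

View pics/s4.png

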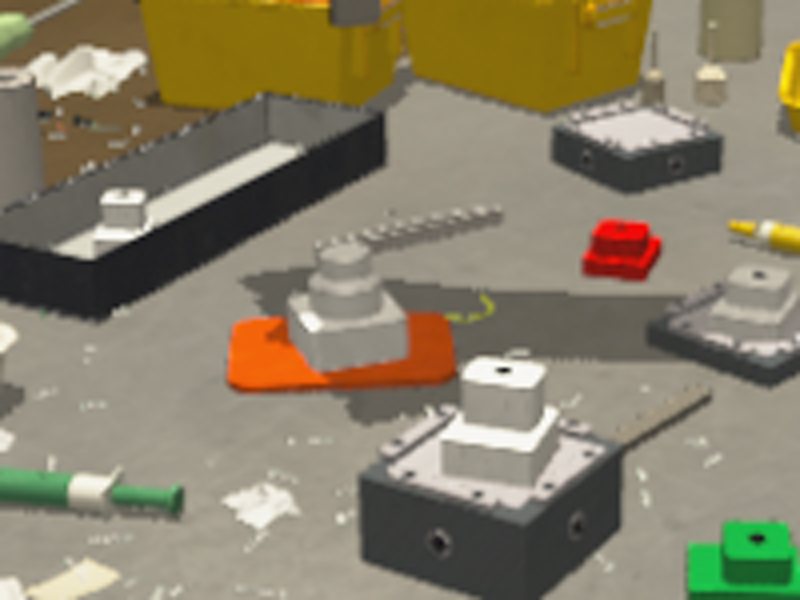

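```bash
python3 -m inch '[{"fingers":0.7,"travel":[0,0.1,-1.5],"twist":[0,-1,0]},{"fingers":0.7,"travel":[0,0.1,-3],"twist":[0,-2,0]},{"fingers":0.7,"travel":[0,0.1,-4.5],"twist":[0,-3,0]},{"fingers":0.7,"travel":[0,0.1,-6],"twist":[0,-4,0]},{"fingers":0.7,"travel":[0,0.1,-7.2],"twist":[0,-5,0]},{"fingers":0.7,"travel":[0,0.15,-7.73],"twist":[-0.06,-5.9,0]},{"fingers":0.7,"travel":[0,0.15,-7.73],"twist":[-0.06,-5.9,0]},{"fingers":0.7,"travel":[0,0.15,-7.73],"twist":[-0.06,-5.9,0]},{"fingers":0.7,"travel":[0,0.15,-7.73],"twist":[-0.06,-5.9,0]}]'; python3 go.py .4476 .2145 .1 -78.2
```

```text
t: 8.45
tcp_pos: [0.4452, 0.2126, 0.161]
eef_rot: [-90.5, 0.2, -79.0]
contact_force: [-0.3, -0.9, -1.0]
width: 0.698
t 8.45 tcp [0.4452 0.2126 0.161 ] rot [-90.5   0.2 -79. ] w 0.698 F [-0.3 -0.9 -1. ]
travel [-0.05, 2.44, 0.13] twist [0.06, -0.1, -0.02]
```

```bash
python3 -m inch '[{"fingers":0.7,"travel":[-0.05,1.2,0.13],"twist":[0.06,-0.1,0]},{"fingers":0.7,"travel":[-0.05,2.0,0.13],"twist":[0.06,-0.1,0]},{"fingers":0.7,"travel":[-0.05,2.4,0.13],"twist":[0.06,-0.1,0]},{"fingers":0.7,"travel":[-0.05,2.4,0.13],"twist":[0.06,-0.1,0]},{"fingers":0.7,"travel":[-0.05,2.4,0.13],"twist":[0.06,-0.1,0]}]'; python3 go.py .4476 .2145 .057 -78.2
python3 - <<'E'
from ov import *
b=snap('side')
pos=(.4468,.2184,11.8)
cv2.imwrite('pics/c5.png',crop(b,items((.4515,.2175,0),.038,'tall',pos),(.4468,.215,.07),R=40,k=10))
E
```

```text
t: 8.95
tcp_pos: [0.4476, 0.2157, 0.102]
eef_rot: [-89.9, 0.2, -78.0]
contact_force: [0.4, 0.7, 0.1]
width: 0.702
t 8.95 tcp [0.4476 0.2157 0.102 ] rot [-89.9   0.2 -78. ] w 0.702 F [0.4 0.7 0.1]
travel [0.05, 1.8, -0.01] twist [-0.01, 0.02, -0.03]
```

View pics/c5.png

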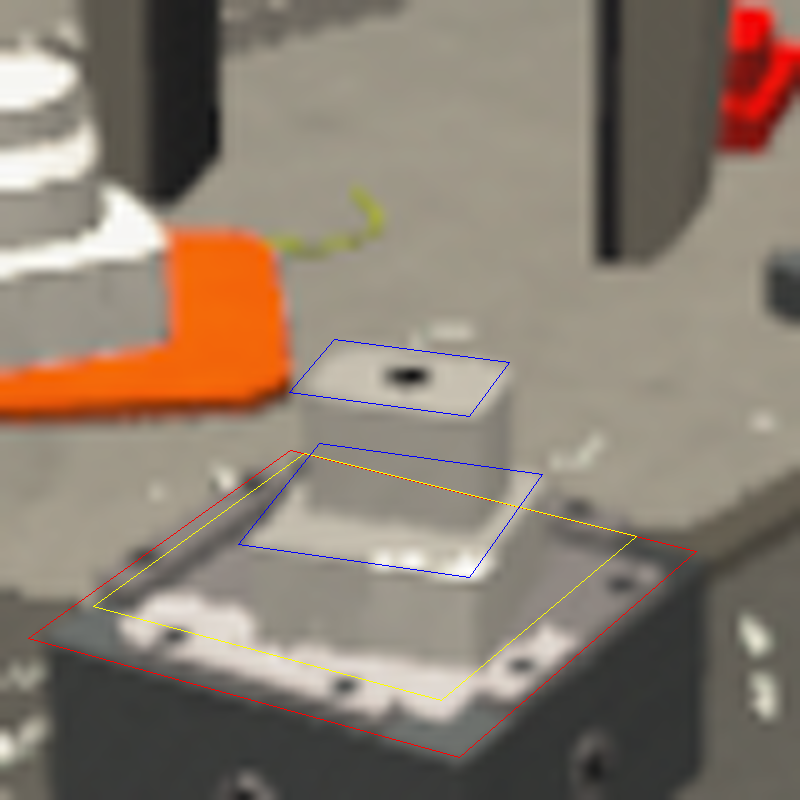

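```bash
python3 -m inch '[{"fingers":0.7,"travel":[0.03,0.8,0],"twist":[0,0,0]},{"fingers":0.7,"travel":[0.03,1.4,0],"twist":[0,0,0]},{"fingers":0.7,"travel":[0.03,1.8,0],"twist":[0,0,0]},{"fingers":0.7,"travel":[0.03,1.8,0],"twist":[0,0,0]},{"fingers":0.7,"travel":[0.03,1.8,0],"twist":[0,0,0]},{"fingers":0.7,"travel":[0.03,1.8,0],"twist":[0,0,0]}]' 25; python3 go.py .4476 .2145 .057 -78.2
```

```text
t: 9.6
tcp_pos: [0.4475, 0.2154, 0.0572]
eef_rot: [-89.9, 0.2, -78.0]
contact_force: [0.1, 1.1, 0.3]
width: 0.7
t 9.6 tcp [0.4475 0.2154 0.0572] rot [-89.9   0.2 -78. ] w 0.7 F [0.1 1.1 0.3]
travel [0.03, 0.01, -0.01] twist [-0.01, 0.03, -0.03]
```

```bash
python3 -m inch '[{"fingers":0,"travel":[0.03,0,0],"twist":[0,0,0]},{"fingers":0,"travel":[0.03,0,0],"twist":[0,0,0]},{"fingers":0,"travel":[0.03,0,0],"twist":[0,0,0]},{"fingers":0,"travel":[0.03,0,0],"twist":[0,0,0]},{"fingers":0,"travel":[0.03,0,0],"twist":[0,0,0]},{"fingers":0,"travel":[0.03,0,0],"twist":[0,0,0]},{"fingers":0,"travel":[0.03,0,0],"twist":[0,0,0]}]' 25; python3 go.py .4476 .2145 .057 -78.2; python3 -m inch '[{"fingers":0,"travel":[0,-0.3,0],"twist":[0,0,0]},{"fingers":0,"travel":[0,-1,0],"twist":[0,0,0]},{"fingers":0,"travel":[0,-2,0],"twist":[0,0,0]},{"fingers":0,"travel":[0,-3,0],"twist":[0,0,0]},{"fingers":0,"travel":[0,-3.7,0],"twist":[0,0,0]},{"fingers":0,"travel":[0,-4.2,0],"twist":[0,0,0]},{"fingers":0,"travel":[0,-4.2,0],"twist":[0,0,0]}]'
python3 - <<'E'
from h import *
s=snap('side'); cv2.imwrite('pics/s6.png',cv2.resize(cv2.cvtColor(s['img'][110:290,160:360],cv2.COLOR_RGB2BGR),None,fx=3,fy=3,interpolation=cv2.INTER_CUBIC))
E
```

```text
t: 10.3
tcp_pos: [0.4474, 0.2143, 0.0567]
eef_rot: [-89.9, 0.2, -78.0]
contact_force: [0.1, -1.0, 1.2]
width: 0.307
t 10.3 tcp [0.4474 0.2143 0.0567] rot [-89.9   0.2 -78. ] w 0.307 F [ 0.1 -1.   1.2]
travel [-0.01, -0.01, 0.01] twist [-0.01, 0.03, -0.02]
t: 11.0
tcp_pos: [0.4482, 0.2143, 0.1632]
eef_rot: [-89.8, 0.2, -78.0]
contact_force: [-0.3, 0.9, -1.4]
width: 0.31
```

View pics/s6.png

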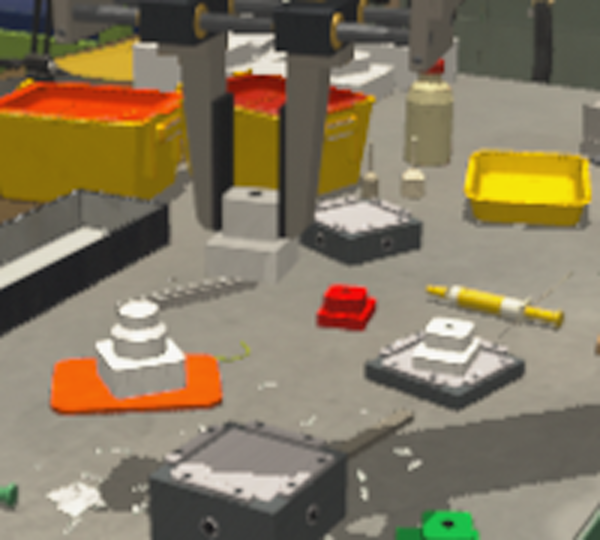

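```bash
python3 go.py .6033 -.2156 .15 -115.5
```

```text
t 11.05 tcp [0.4476 0.2139 0.162 ] rot [-89.9   0.2 -78. ] w 0.311 F [ 0.2 -0.4 -1.3]
travel [18.1, 0.43, 2.52] twist [-0.01, 4.69, -0.03]
```

```bash
python3 -m inch '[{"fingers":0,"travel":[0.6,0,0.1],"twist":[0,0.15,0]},{"fingers":0,"travel":[1.8,0,0.25],"twist":[0,0.4,0]},{"fingers":0,"travel":[3.2,0.1,0.45],"twist":[0,0.8,0]},{"fingers":0,"travel":[4.6,0.1,0.65],"twist":[0,1.2,0]},{"fingers":0,"travel":[6,0.1,0.85],"twist":[0,1.6,0]},{"fingers":0,"travel":[7.4,0.2,1.05],"twist":[0,2,0]},{"fingers":0,"travel":[8.8,0.2,1.25],"twist":[0,2.4,0]},{"fingers":0,"travel":[10.2,0.2,1.4],"twist":[0,2.7,0]},{"fingers":0,"travel":[11.4,0.3,1.6],"twist":[0,3,0]},{"fingers":0,"travel":[12,0.3,1.7],"twist":[0,3.1,0]}]'; python3 -m inch '[{"fingers":0,"travel":[0,0,0],"twist":[0,0,0]}]'; python3 go.py .6033 -.2156 .13 -115.5
```

```text
t: 12.05
tcp_pos: [0.5512, -0.0747, 0.1517]
eef_rot: [-90.1, 0.1, -103.1]
contact_force: [-0.3, 0.3, -0.5]
width: 0.309
t: 12.15
tcp_pos: [0.5513, -0.073, 0.1522]
eef_rot: [-90.1, 0.2, -103.0]
contact_force: [-0.4, 0.3, -1.3]
width: 0.311
t 12.15 tcp [ 0.5513 -0.073   0.1522] rot [ -90.1    0.2 -103. ] w 0.311 F [-0.4  0.3 -1.3]
travel [5.09, 0.87, 3.31] twist [0.02, 1.56, -0.02]
```

```bash
python3 -m inch '[{"fingers":0,"travel":[0.5,0.1,0.3],"twist":[0,0.15,0]},{"fingers":0,"travel":[1.5,0.3,1],"twist":[0,0.5,0]},{"fingers":0,"travel":[2.6,0.5,1.7],"twist":[0,0.8,0]},{"fingers":0,"travel":[3.8,0.7,2.5],"twist":[0,1.2,0]},{"fingers":0,"travel":[4.7,0.8,3.1],"twist":[0,1.5,0]},{"fingers":0,"travel":[5.09,0.87,3.31],"twist":[0,1.56,0]},{"fingers":0,"travel":[5.09,0.87,3.31],"twist":[0,1.56,0]},{"fingers":0,"travel":[5.09,0.87,3.31],"twist":[0,1.56,0]}]'; python3 go.py .6033 -.2156 .048 -115.5
```

```text
t: 12.95
tcp_pos: [0.6036, -0.2107, 0.1309]
eef_rot: [-90.1, 0.2, -115.1]
contact_force: [0.5, 0.2, -0.9]
width: 0.313
t 12.95 tcp [ 0.6036 -0.2107  0.1309] rot [ -90.1    0.2 -115.1] w 0.313 F [ 0.5  0.2 -0.9]
travel [0.2, 3.31, 0.08] twist [0.02, 0.05, -0.03]
```

```bash
python3 -m inch '[{"fingers":0,"travel":[0.2,0.6,0.08],"twist":[0,0.05,0]},{"fingers":0,"travel":[0.2,1.4,0.08],"twist":[0,0.05,0]},{"fingers":0,"travel":[0.2,2,0.08],"twist":[0,0.05,0]},{"fingers":0,"travel":[0.2,2.4,0.08],"twist":[0,0.05,0]},{"fingers":0,"travel":[0.2,2.5,0.08],"twist":[0,0.05,0]},{"fingers":0,"travel":[0.2,2.5,0.08],"twist":[0,0.05,0]},{"fingers":0,"travel":[0.2,2.5,0.08],"twist":[0,0.05,0]}]'; python3 go.py .6033 -.2156 .0435 -115.5
python3 - <<'E'
from ov import *
b=snap('side')
st=status.sense(); z=st['tcp_pos'][2]-.0187; yaw=st['eef_rot'][2]; a=np.radians(yaw+90); c=st['tcp_pos'][:2]-np.array([np.sin(a),-np.cos(a)])*.004
print(c,z)
it=items((.605,-.212,-25.5),.024,'tall',(c[0],c[1],yaw+90),base=z)
cv2.imwrite('pics/c7.png',crop(b,it,(.605,-.212,.05),R=35,k=14))
E
```

```text
t: 13.65
tcp_pos: [0.6041, -0.2181, 0.0691]
eef_rot: [-90.0, 0.2, -115.7]
contact_force: [-0.8, -0.2, -0.4]
width: 0.309
t 13.65 tcp [ 0.6041 -0.2181  0.0691] rot [ -90.     0.2 -115.7] w 0.309 F [-0.8 -0.2 -0.4]
travel [-0.07, 1.02, -0.07] twist [0.0, -0.02, -0.02]
[ 0.60590384 -0.21465314] 0.05052813492800808
```

View pics/c7.png

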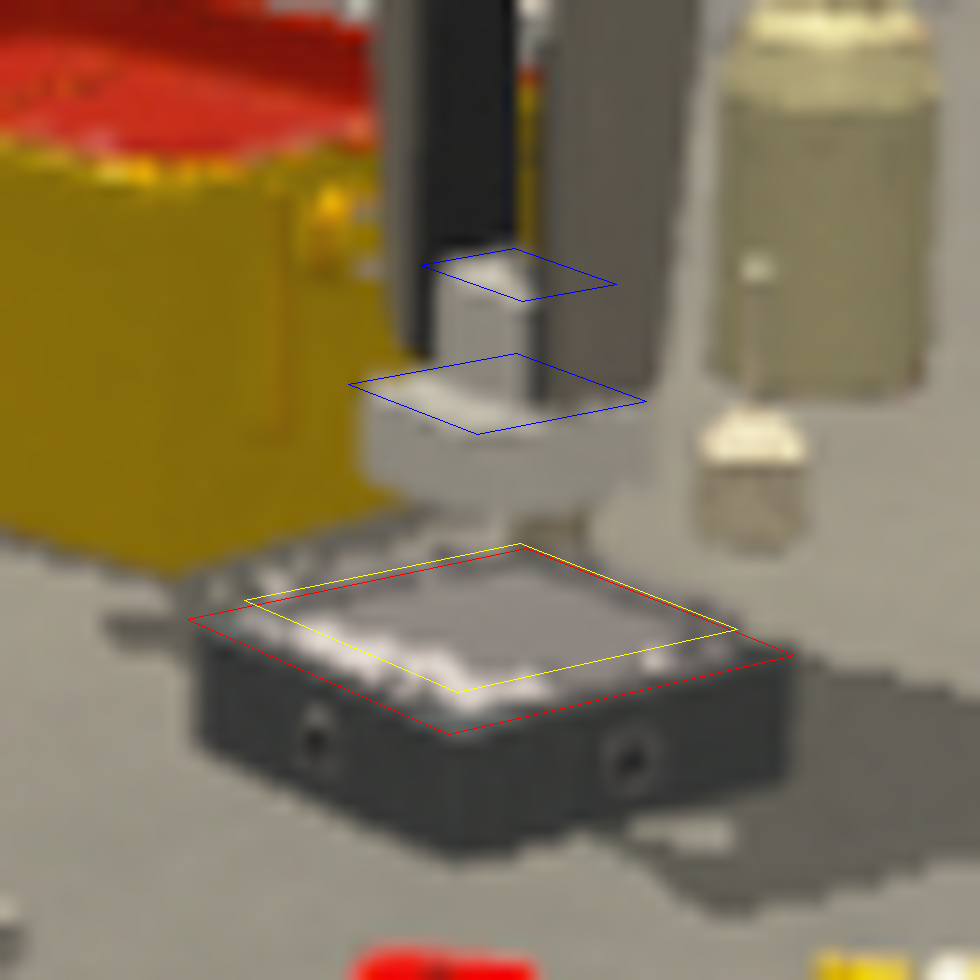

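```bash
python3 -m inch '[{"fingers":0,"travel":[-0.08,0.4,-0.06],"twist":[0,0,0]},{"fingers":0,"travel":[-0.08,0.8,-0.06],"twist":[0,0,0]},{"fingers":0,"travel":[-0.08,0.95,-0.06],"twist":[0,0,0]},{"fingers":0,"travel":[-0.08,1,-0.06],"twist":[0,0,0]},{"fingers":0,"travel":[-0.08,1.05,-0.06],"twist":[0,0,0]},{"fingers":0,"travel":[-0.08,1.05,-0.06],"twist":[0,0,0]},{"fingers":0,"travel":[-0.08,1.05,-0.06],"twist":[0,0,0]},{"fingers":0,"travel":[-0.08,1.05,-0.06],"twist":[0,0,0]}]'; python3 go.py .6033 -.2156 .0427 -115.5
```

```text
t: 14.5
tcp_pos: [0.6025, -0.2154, 0.0428]
eef_rot: [-90.1, 0.2, -115.7]
contact_force: [-3.1, 1.8, 5.8]
width: 0.311
t 14.5 tcp [ 0.6025 -0.2154  0.0428] rot [ -90.1    0.2 -115.7] w 0.311 F [-3.1  1.8  5.8]
travel [-0.01, 0.0, 0.03] twist [0.02, -0.02, -0.02]
```

Contact (5.8 N up). Release, rise and check.

```bash
python3 -m inch '[{"fingers":0.6,"travel":[0,0,0],"twist":[0,0,0]},{"fingers":0.6,"travel":[0,0,0],"twist":[0,0,0]},{"fingers":0.6,"travel":[0,0,0],"twist":[0,0,0]},{"fingers":0.6,"travel":[0,0,0],"twist":[0,0,0]},{"fingers":0.6,"travel":[0,-1,0],"twist":[0,0,0]},{"fingers":0.6,"travel":[0,-2.5,0],"twist":[0,0,0]},{"fingers":0.6,"travel":[0,-4,0],"twist":[0,0,0]},{"fingers":0.6,"travel":[0,-4.5,0],"twist":[0,0,0]},{"fingers":0.6,"travel":[0,-4.5,0],"twist":[0,0,0]}]'; python3 go.py .4396 -.012 .12 -82.6
python3 - <<'E'
from ov import *
b=snap('side')
it=items((.605,-.212,-25.5),.024,'tall',(.605,-.212,-25.5))
cv2.imwrite('pics/c8.png',crop(b,it,(.605,-.212,.05),R=32,k=10))
E
```

```text
t: 15.4
tcp_pos: [0.6043, -0.2164, 0.1568]
eef_rot: [-89.8, 0.2, -115.7]
contact_force: [0.7, -0.4, -0.2]
width: 0.598
t 15.4 tcp [ 0.6043 -0.2164  0.1568] rot [ -89.8    0.2 -115.7] w 0.598 F [ 0.7 -0.4 -0.2]
travel [-4.51, 1.46, -9.49] twist [-0.03, -4.13, -0.02]
```

View pics/c8.png

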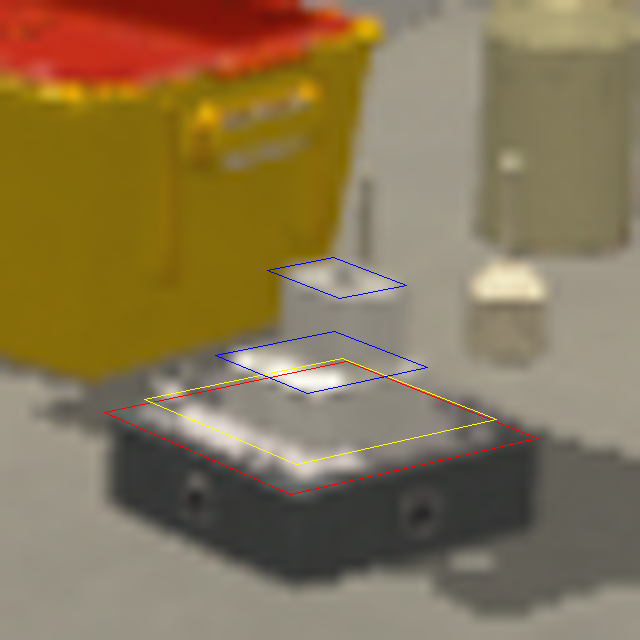

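```bash
python3 -m inch '[{"fingers":0.6,"travel":[-0.7,0.2,-1.5],"twist":[0,-0.6,0]},{"fingers":0.6,"travel":[-1.4,0.4,-3],"twist":[0,-1.3,0]},{"fingers":0.6,"travel":[-2.1,0.6,-4.5],"twist":[0,-2,0]},{"fingers":0.6,"travel":[-2.9,0.8,-6.1],"twist":[0,-2.7,0]},{"fingers":0.6,"travel":[-3.6,1.1,-7.6],"twist":[0,-3.4,0]},{"fingers":0.6,"travel":[-4.3,1.4,-9],"twist":[0,-4,0]},{"fingers":0.6,"travel":[-4.51,1.46,-9.49],"twist":[0,-4.15,0]},{"fingers":0.6,"travel":[-4.51,1.46,-9.49],"twist":[0,-4.15,0]},{"fingers":0.6,"travel":[-4.51,1.46,-9.49],"twist":[0,-4.15,0]},{"fingers":0.6,"travel":[-4.51,1.46,-9.49],"twist":[0,-4.15,0]}]'; python3 go.py .4395 -.012 .08 -83.5
python3 - <<'E'
from ov import *
b=snap('side')
it=items((.440,-.0085,-12.8),.012,'flat',(.439,-.0075,6.5))
cv2.imwrite('pics/c9.png',crop(b,it,(.44,-.008,.03),R=32,k=12))
E
```

```text
t: 16.45
tcp_pos: [0.4391, -0.0127, 0.1187]
eef_rot: [-89.9, 0.2, -82.6]
contact_force: [-0.3, -0.5, 0.2]
width: 0.6
t 16.45 tcp [ 0.4391 -0.0127  0.1187] rot [-89.9   0.2 -82.6] w 0.6 F [-0.3 -0.5  0.2]
travel [-0.02, 1.55, 0.02] twist [-0.01, 0.11, -0.02]
```

View pics/c9.png

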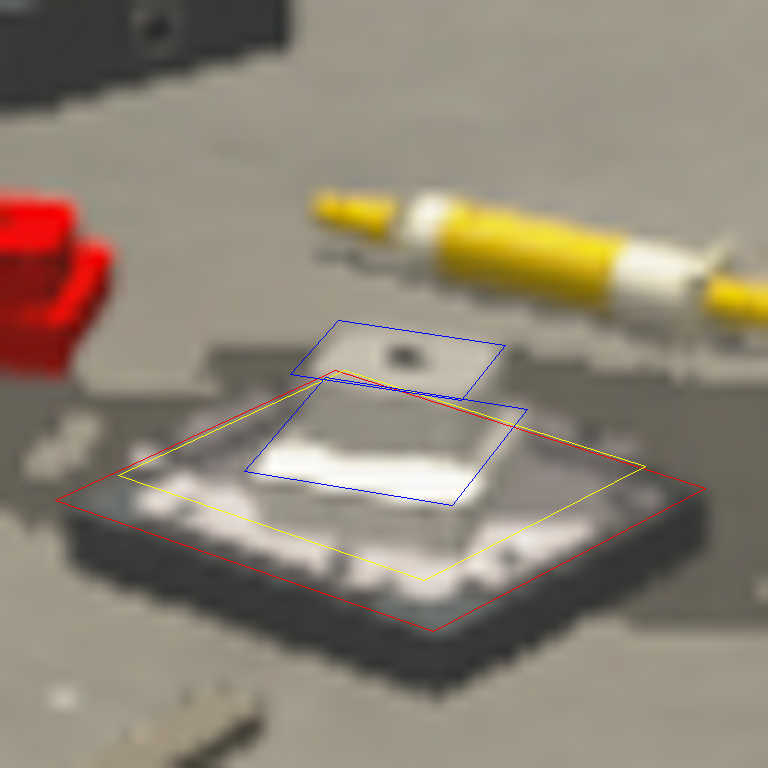

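```bash
python3 -m inch '[{"fingers":0.6,"travel":[0,1,0.02],"twist":[0,0.17,0]},{"fingers":0.6,"travel":[0,2,0.02],"twist":[0,0.17,0]},{"fingers":0.6,"travel":[0,2.8,0.02],"twist":[0,0.17,0]},{"fingers":0.6,"travel":[0,3.4,0.02],"twist":[0,0.17,0]},{"fingers":0.6,"travel":[0,3.7,0.02],"twist":[0,0.17,0]},{"fingers":0.6,"travel":[0,3.7,0.02],"twist":[0,0.17,0]},{"fingers":0.6,"travel":[0,3.7,0.02],"twist":[0,0.17,0]}]' 25; python3 go.py .4395 -.012 .025 -84
```

```text
t: 17.2
tcp_pos: [0.4391, -0.0113, 0.0267]
eef_rot: [-89.9, 0.2, -83.9]
contact_force: [-0.7, 0.5, 0.5]
width: 0.597
t 17.2 tcp [ 0.4391 -0.0113  0.0267] rot [-89.9   0.2 -83.9] w 0.597 F [-0.7  0.5  0.5]
travel [0.03, 0.07, 0.01] twist [-0.01, 0.02, -0.02]
```

```bash
python3 -m inch '[{"fingers":0.6,"travel":[0.02,0.06,0],"twist":[0,0,0]},{"fingers":0,"travel":[0.02,0.06,0],"twist":[0,0,0]},{"fingers":0,"travel":[0.02,0.06,0],"twist":[0,0,0]},{"fingers":0,"travel":[0.02,0.06,0],"twist":[0,0,0]},{"fingers":0,"travel":[0.02,0.06,0],"twist":[0,0,0]},{"fingers":0,"travel":[0.02,0.06,0],"twist":[0,0,0]},{"fingers":0,"travel":[0.02,0.06,0],"twist":[0,0,0]}]' 25; python3 go.py .4395 -.012 .025 -84; python3 -m inch '[{"fingers":0,"travel":[0,-0.3,0],"twist":[0,0,0]},{"fingers":0,"travel":[0,-1,0],"twist":[0,0,0]},{"fingers":0,"travel":[0,-2,0],"twist":[0,0,0]},{"fingers":0,"travel":[0,-3,0],"twist":[0,0,0]},{"fingers":0,"travel":[0,-4,0],"twist":[0,0,0]},{"fingers":0,"travel":[0,-4.4,0],"twist":[0,0,0]},{"fingers":0,"travel":[0,-4.4,0],"twist":[0,0,0]}]'
python3 go.py .4513 .213 .12 -90
python3 - <<'E'
from h import *
s=snap('side'); cv2.imwrite('pics/s10.png',cv2.resize(cv2.cvtColor(s['img'][110:290,200:400],cv2.COLOR_RGB2BGR),None,fx=3,fy=3,interpolation=cv2.INTER_CUBIC))
E
```

```text
t: 17.9
tcp_pos: [0.4388, -0.0117, 0.025]
eef_rot: [-89.9, 0.2, -83.8]
contact_force: [-0.2, -0.4, 3.9]
width: 0.29
t 17.9 tcp [ 0.4388 -0.0117  0.025 ] rot [-89.9   0.2 -83.8] w 0.29 F [-0.2 -0.4  3.9]
travel [0.02, 0.0, 0.03] twist [-0.01, 0.02, -0.02]
t: 18.6
tcp_pos: [0.4394, -0.0122, 0.1359]
eef_rot: [-89.8, 0.1, -83.9]
contact_force: [0.3, -0.1, -0.5]
width: 0.3
t 18.6 tcp [ 0.4394 -0.0122  0.1359] rot [-89.8   0.1 -83.9] w 0.3 F [ 0.3 -0.1 -0.5]
travel [-8.9, 0.66, 1.44] twist [-0.02, 0.77, -0.02]
```

View pics/s10.png

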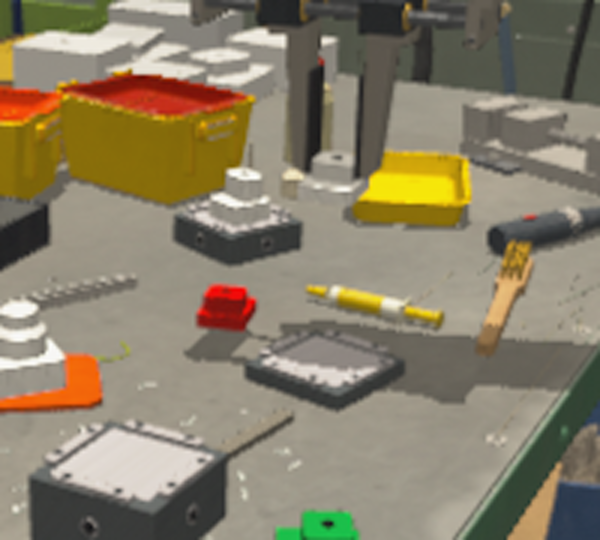

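```bash
python3 -m inch '[{"fingers":0,"travel":[-0.5,0,0.1],"twist":[0,0.1,0]},{"fingers":0,"travel":[-1.5,0,0.2],"twist":[0,0.2,0]},{"fingers":0,"travel":[-2.8,0,0.4],"twist":[0,0.3,0]},{"fingers":0,"travel":[-4.2,0,0.7],"twist":[0,0.4,0]},{"fingers":0,"travel":[-5.6,0.2,1],"twist":[0,0.5,0]},{"fingers":0,"travel":[-7,0.4,1.2],"twist":[0,0.6,0]},{"fingers":0,"travel":[-8.1,0.6,1.3],"twist":[0,0.7,0]},{"fingers":0,"travel":[-8.7,0.66,1.4],"twist":[0,0.77,0]},{"fingers":0,"travel":[-8.9,0.66,1.44],"twist":[0,0.77,0]},{"fingers":0,"travel":[-8.9,0.66,1.44],"twist":[0,0.77,0]}]'; python3 -m inch '[{"fingers":0,"travel":[0,0.5,0],"twist":[0,0,0]},{"fingers":0,"travel":[0,1.2,0],"twist":[0,0,0]},{"fingers":0,"travel":[0,1.6,0],"twist":[0,0,0]},{"fingers":0,"travel":[0,1.6,0],"twist":[0,0,0]},{"fingers":0,"travel":[0,1.6,0],"twist":[0,0,0]}]'; python3 go.py .4515 .213 .052 -90
python3 - <<'E'
from ov import *
b=snap('side')
st=status.sense(); z=st['tcp_pos'][2]-.013; yaw=st['eef_rot'][2]; a=np.radians(yaw+90); c=st['tcp_pos'][:2]-np.array([np.sin(a),-np.cos(a)])*.0045
print(c,z)
it=items((.4515,.2175,-.5),.038,'flat',(c[0],c[1],yaw+90),base=z)
cv2.imwrite('pics/c11.png',crop(b,it,(.45,.215,.07),R=40,k=12))
E
```

```text
t: 19.65
tcp_pos: [0.4497, 0.2133, 0.118]
eef_rot: [-90.1, 0.2, -89.9]
contact_force: [-0.5, -0.8, -0.6]
width: 0.294
t: 20.15
tcp_pos: [0.4505, 0.2128, 0.0789]
eef_rot: [-90.0, 0.2, -90.0]
contact_force: [0.2, -0.4, -0.4]
width: 0.291
t 20.15 tcp [0.4505 0.2128 0.0789] rot [-90.    0.2 -90. ] w 0.291 F [ 0.2 -0.4 -0.4]
travel [-0.0, 1.08, 0.04] twist [0.0, -0.0, -0.02]
[0.45075016 0.2176214 ] 0.06635662065480945
```

View pics/c11.png

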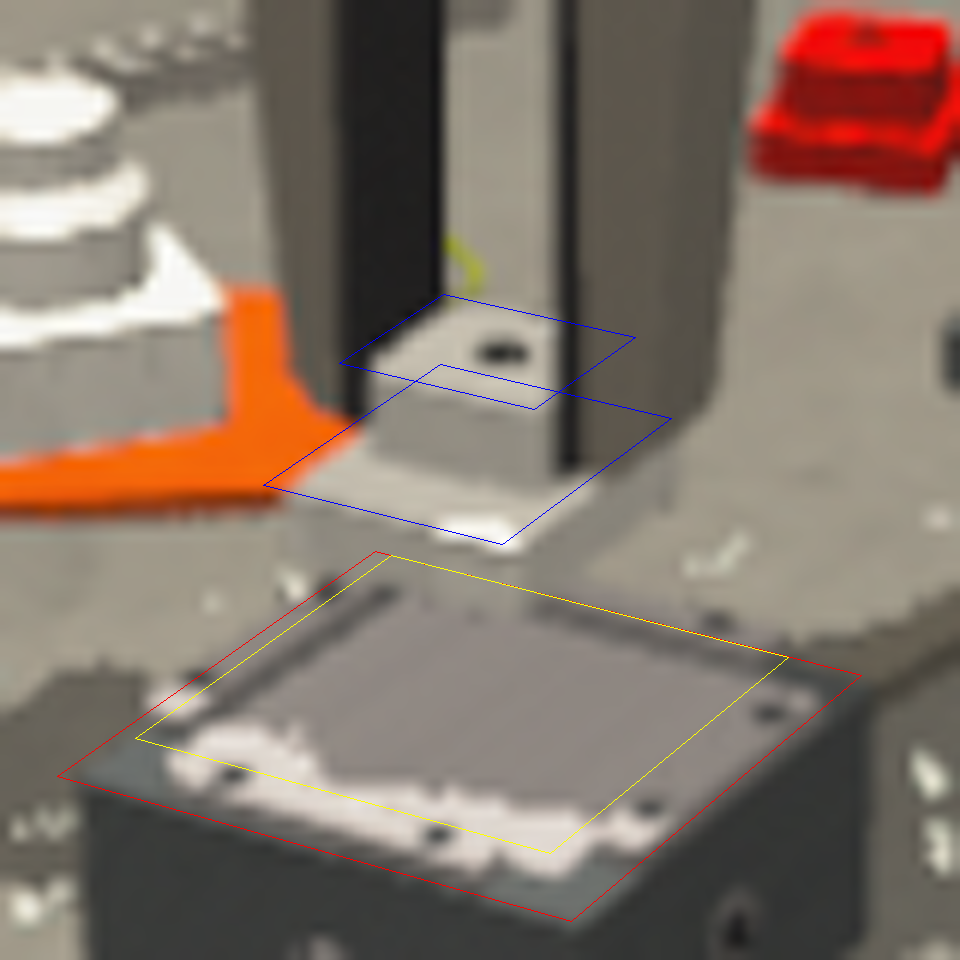

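```bash
python3 -m inch '[{"fingers":0,"travel":[0,0.4,0.03],"twist":[0,0,0]},{"fingers":0,"travel":[0,0.8,0.03],"twist":[0,0,0]},{"fingers":0,"travel":[0,0.98,0.03],"twist":[0,0,0]},{"fingers":0,"travel":[0,1.04,0.03],"twist":[0,0,0]},{"fingers":0,"travel":[0,1.09,0.03],"twist":[0,0,0]},{"fingers":0,"travel":[0,1.12,0.03],"twist":[0,0,0]},{"fingers":0,"travel":[0,1.12,0.03],"twist":[0,0,0]},{"fingers":0,"travel":[0,1.12,0.03],"twist":[0,0,0]}]'; python3 go.py .4515 .213 .051 -90
```

```text
t: 21.0
tcp_pos: [0.4514, 0.2134, 0.0513]
eef_rot: [-90.0, 0.2, -90.0]
contact_force: [-0.2, 0.9, -0.3]
width: 0.293
t 21.0 tcp [0.4514 0.2134 0.0513] rot [-90.    0.2 -90. ] w 0.293 F [-0.2  0.9 -0.3]
travel [0.02, 0.01, 0.0] twist [-0.0, 0.0, -0.03]
```

```bash
python3 -m inch '[{"fingers":0,"travel":[0,0.03,0],"twist":[0,0,0]},{"fingers":0,"travel":[0,0.05,0],"twist":[0,0,0]},{"fingers":0,"travel":[0,0.05,0],"twist":[0,0,0]},{"fingers":0,"travel":[0,0.05,0],"twist":[0,0,0]}]'; python3 go.py .4515 .213 .051 -90
```

```text
t: 21.4
tcp_pos: [0.4514, 0.2135, 0.051]
eef_rot: [-89.9, 0.2, -90.0]
contact_force: [-3.0, -1.4, 10.9]
width: 0.291
t 21.4 tcp [0.4514 0.2135 0.051 ] rot [-89.9   0.2 -90. ] w 0.291 F [-3.  -1.4 10.9]
travel [0.02, 0.0, 0.0] twist [-0.01, 0.0, -0.02]
```

Seated (10.9 N). Release, rise clear; next the holder.

```bash
python3 -m inch '[{"fingers":0.6,"travel":[0,0,0],"twist":[0,0,0]},{"fingers":0.6,"travel":[0,0,0],"twist":[0,0,0]},{"fingers":0.6,"travel":[0,0,0],"twist":[0,0,0]},{"fingers":0.6,"travel":[0,0,0],"twist":[0,0,0]},{"fingers":0.6,"travel":[0,-1,0],"twist":[0,0,0]},{"fingers":0.6,"travel":[0,-2.5,0],"twist":[0,0,0]},{"fingers":0.6,"travel":[0,-4,0],"twist":[0,0,0]},{"fingers":0.6,"travel":[0,-4.5,0],"twist":[0,0,0]},{"fingers":0.6,"travel":[0,-4.5,0],"twist":[0,0,0]}]'; python3 go.py .6011 .1 .13 -126
python3 - <<'E'
from ov import *
b=snap('side')
it=items((.4515,.2175,-.5),.038,'flat',(.4515,.2175,0))
it+=[(rect((.6011,.1,54),0,0,.046,.046,.025),(255,0,0)),([(.6011+.017*np.cos(t),.1+.017*np.sin(t),.04) for t in np.arange(0,6.3,.2)],(0,200,0))]
cv2.imwrite('pics/c12.png',crop(b,it,(.48,.18,.07),R=50,k=10))
E
```

```text
t: 22.3
tcp_pos: [0.4523, 0.2133, 0.1638]
eef_rot: [-89.8, 0.2, -90.0]
contact_force: [0.8, -0.4, -0.3]
width: 0.601
t 22.3 tcp [0.4523 0.2133 0.1638] rot [-89.8   0.2 -90. ] w 0.601 F [ 0.8 -0.4 -0.3]
travel [4.54, 1.36, 5.95] twist [-0.02, 4.5, -0.04]
```

View pics/c12.png

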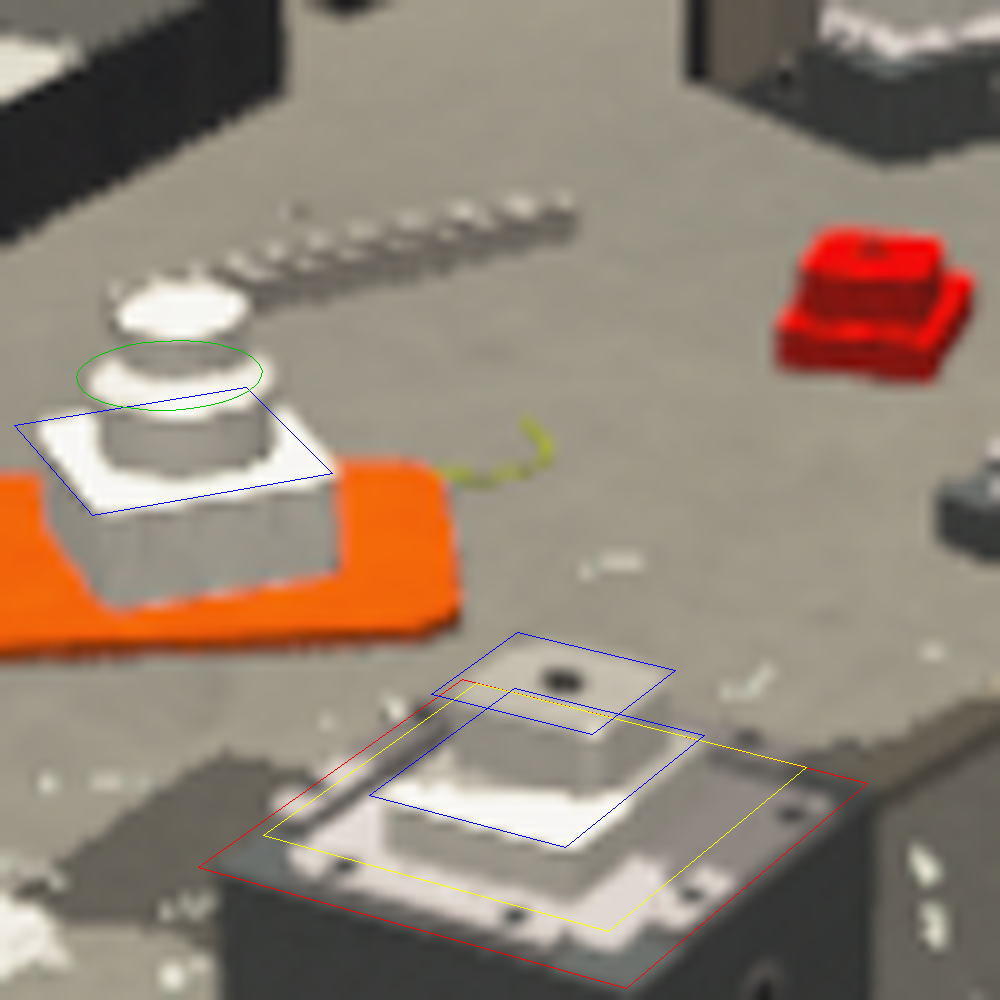

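```bash
python3 -m inch '[{"fingers":0.7,"travel":[0.9,0,1.2],"twist":[0,0.8,0]},{"fingers":0.7,"travel":[1.8,0.2,2.4],"twist":[0,1.7,0]},{"fingers":0.7,"travel":[2.7,0.5,3.6],"twist":[0,2.6,0]},{"fingers":0.7,"travel":[3.6,0.9,4.8],"twist":[0,3.5,0]},{"fingers":0.7,"travel":[4.4,1.2,5.7],"twist":[0,4.3,0]},{"fingers":0.7,"travel":[4.54,1.36,5.95],"twist":[0,4.5,0]},{"fingers":0.7,"travel":[4.54,1.36,5.95],"twist":[0,4.5,0]},{"fingers":0.7,"travel":[4.54,1.36,5.95],"twist":[0,4.5,0]},{"fingers":0.7,"travel":[4.54,1.36,5.95],"twist":[0,4.5,0]}]' 30; python3 go.py .6011 .1 .0282 -126
```

```text
t: 23.25
tcp_pos: [0.5988, 0.1013, 0.1279]
eef_rot: [-90.2, 0.2, -125.8]
contact_force: [-0.5, 0.4, 0.8]
width: 0.701
t 23.25 tcp [0.5988 0.1013 0.1279] rot [ -90.2    0.2 -125.8] w 0.701 F [-0.5  0.4  0.8]
travel [0.0, 3.99, 0.12] twist [0.02, 0.03, -0.02]
```

```bash
python3 -m inch '[{"fingers":0.7,"travel":[0,1.2,0.08],"twist":[0,0.03,0]},{"fingers":0.7,"travel":[0,2.4,0.08],"twist":[0,0.03,0]},{"fingers":0.7,"travel":[0,3.4,0.08],"twist":[0,0.03,0]},{"fingers":0.7,"travel":[0,3.9,0.08],"twist":[0,0.03,0]},{"fingers":0.7,"travel":[0,3.98,0.08],"twist":[0,0.03,0]},{"fingers":0.7,"travel":[0,3.98,0.08],"twist":[0,0.03,0]},{"fingers":0.7,"travel":[0,3.98,0.08],"twist":[0,0.03,0]}]' 30; python3 go.py .6011 .1 .0282 -126;python3 -m inch '[{"fingers":0,"travel":[0,0,0],"twist":[0,0,0]},{"fingers":0,"travel":[0,0,0],"twist":[0,0,0]},{"fingers":0,"travel":[0,0,0],"twist":[0,0,0]},{"fingers":0,"travel":[0,0,0],"twist":[0,0,0]},{"fingers":0,"travel":[0,0,0],"twist":[0,0,0]},{"fingers":0,"travel":[0,0,0],"twist":[0,0,0]},{"fingers":0,"travel":[0,0,0],"twist":[0,0,0]}]' 30; python3 go.py .6011 .1 .0282 -126
```

```text
t: 23.95
tcp_pos: [0.6026, 0.0993, 0.03]
eef_rot: [-90.0, 0.3, -126.2]
contact_force: [0.6, -0.5, -0.5]
width: 0.701
t 23.95 tcp [0.6026 0.0993 0.03  ] rot [ -90.     0.3 -126.2] w 0.701 F [ 0.6 -0.5 -0.5]
travel [0.01, 0.07, -0.06] twist [0.0, -0.03, -0.03]
t: 24.65
tcp_pos: [0.6015, 0.0989, 0.0287]
eef_rot: [-90.1, 0.2, -126.2]
contact_force: [-2.4, 0.2, 3.6]
width: 0.362
t 24.65 tcp [0.6015 0.0989 0.0287] rot [ -90.1    0.2 -126.2] w 0.362 F [-2.4  0.2  3.6]
travel [-0.02, 0.02, -0.04] twist [0.01, -0.03, -0.02]
```

```bash
python3 -m inch '[{"fingers":0,"travel":[0,-0.3,0],"twist":[0,0,0]},{"fingers":0,"travel":[0,-1,0],"twist":[0,0,0]},{"fingers":0,"travel":[0,-2,0],"twist":[0,0,0]},{"fingers":0,"travel":[0,-3,0],"twist":[0,0,0]},{"fingers":0,"travel":[0,-3.8,0],"twist":[0,0,0]},{"fingers":0,"travel":[0,-4,0],"twist":[0,0,0]},{"fingers":0,"travel":[0,-4,0],"twist":[0,0,0]}]'; python3 go.py .44 -.0085 .11 -102.8
```

```text
t: 25.35
tcp_pos: [0.6022, 0.0983, 0.1298]
eef_rot: [-90.0, 0.2, -126.2]
contact_force: [-0.3, -0.7, -1.8]
width: 0.36
t 25.35 tcp [0.6022 0.0983 0.1298] rot [ -90.     0.2 -126.2] w 0.36 F [-0.3 -0.7 -1.8]
travel [7.29, 0.76, -2.71] twist [-0.01, -2.93, -0.03]
```

```bash
python3 -m inch '[{"fingers":0,"travel":[0.5,0,-0.2],"twist":[0,-0.2,0]},{"fingers":0,"travel":[1.4,0,-0.5],"twist":[0,-0.6,0]},{"fingers":0,"travel":[2.5,0.1,-0.9],"twist":[0,-1,0]},{"fingers":0,"travel":[3.7,0.3,-1.4],"twist":[0,-1.5,0]},{"fingers":0,"travel":[5,0.5,-1.9],"twist":[0,-2,0]},{"fingers":0,"travel":[6.2,0.6,-2.3],"twist":[0,-2.5,0]},{"fingers":0,"travel":[7,0.7,-2.6],"twist":[0,-2.8,0]},{"fingers":0,"travel":[7.29,0.76,-2.71],"twist":[0,-2.93,0]},{"fingers":0,"travel":[7.29,0.76,-2.71],"twist":[0,-2.93,0]},{"fingers":0,"travel":[7.29,0.76,-2.71],"twist":[0,-2.93,0]}]'; python3 -m inch '[{"fingers":0,"travel":[0,0.5,0],"twist":[0,0,0]},{"fingers":0,"travel":[0,1.2,0],"twist":[0,0,0]},{"fingers":0,"travel":[0,1.8,0],"twist":[0,0,0]},{"fingers":0,"travel":[0,1.8,0],"twist":[0,0,0]},{"fingers":0,"travel":[0,1.8,0],"twist":[0,0,0]}]'; python3 go.py .44 -.0085 .037 -102.8
python3 - <<'E'
from ov import *
b=snap('side')
st=status.sense(); z=st['tcp_pos'][2]-.0237; yaw=st['eef_rot'][2]; c=st['tcp_pos'][:2]
it=items((.44,-.0085,-12.8),.012,'round',(c[0],c[1],yaw+180),base=z)
cv2.imwrite('pics/c13.png',crop(b,it,(.44,-.008,.05),R=35,k=12))
E
```

```text
t: 26.35
tcp_pos: [0.4403, -0.0078, 0.1092]
eef_rot: [-90.0, 0.2, -102.8]
contact_force: [0.5, 0.8, -1.2]
width: 0.363
t: 26.85
tcp_pos: [0.4394, -0.0075, 0.0636]
eef_rot: [-90.1, 0.2, -102.7]
contact_force: [0.5, -0.7, -1.3]
width: 0.361
t 26.85 tcp [ 0.4394 -0.0075  0.0636] rot [ -90.1    0.2 -102.7] w 0.361 F [ 0.5 -0.7 -1.3]
travel [0.04, 1.07, 0.03] twist [0.01, 0.01, -0.03]
```

View pics/c13.png

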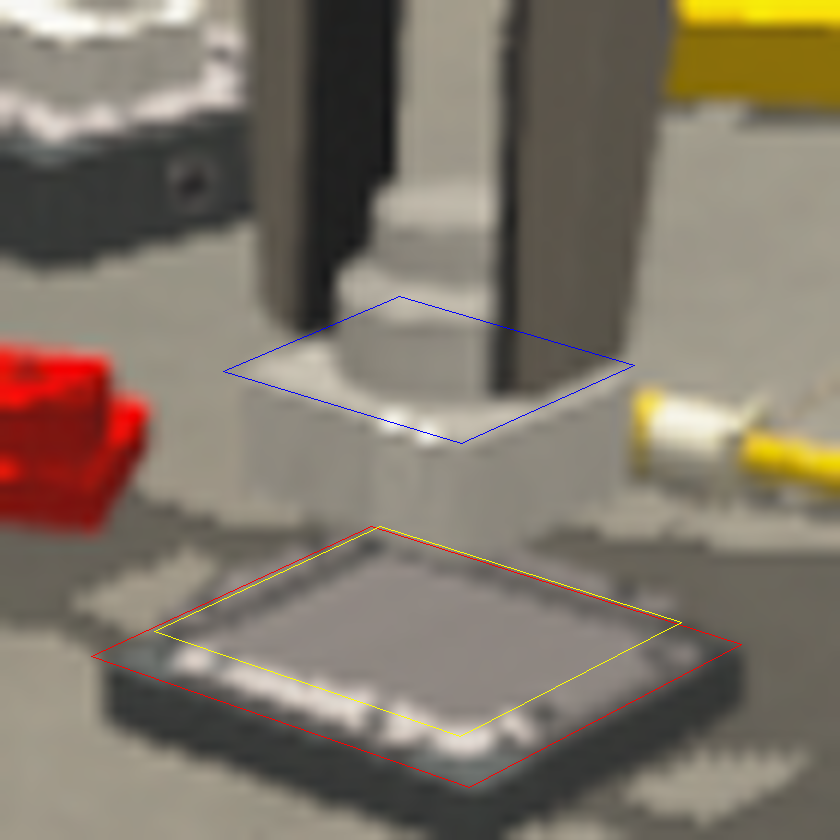

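```bash
python3 -m inch '[{"fingers":0,"travel":[0.04,0.4,0.03],"twist":[0,0,0]},{"fingers":0,"travel":[0.04,0.8,0.03],"twist":[0,0,0]},{"fingers":0,"travel":[0.04,1,0.03],"twist":[0,0,0]},{"fingers":0,"travel":[0.04,1.06,0.03],"twist":[0,0,0]},{"fingers":0,"travel":[0.04,1.1,0.03],"twist":[0,0,0]},{"fingers":0,"travel":[0.04,1.12,0.03],"twist":[0,0,0]},{"fingers":0,"travel":[0.04,1.12,0.03],"twist":[0,0,0]},{"fingers":0,"travel":[0.04,1.12,0.03],"twist":[0,0,0]}]'; python3 go.py .44 -.0085 .0357 -102.8
```

```text
t: 27.7
tcp_pos: [0.4399, -0.0093, 0.0363]
eef_rot: [-90.0, 0.2, -102.8]
contact_force: [-0.8, -0.1, -1.4]
width: 0.362
t 27.7 tcp [ 0.4399 -0.0093  0.0363] rot [ -90.     0.2 -102.8] w 0.362 F [-0.8 -0.1 -1.4]
travel [-0.03, 0.02, -0.0] twist [0.0, 0.0, -0.02]
```

```bash
python3 -m inch '[{"fingers":0,"travel":[0,0.02,0],"twist":[0,0,0]},{"fingers":0,"travel":[0,0.04,0],"twist":[0,0,0]},{"fingers":0,"travel":[0,0.06,0],"twist":[0,0,0]},{"fingers":0,"travel":[0,0.06,0],"twist":[0,0,0]},{"fingers":0,"travel":[0,0.06,0],"twist":[0,0,0]}]'; python3 go.py .44 -.0085 .0357 -102.8
```

```text
t: 28.2
tcp_pos: [0.4401, -0.0094, 0.0357]
eef_rot: [-90.0, 0.1, -102.8]
contact_force: [-3.2, -0.9, 11.9]
width: 0.364
t 28.2 tcp [ 0.4401 -0.0094  0.0357] rot [-9.000e+01  1.000e-01 -1.028e+02] w 0.364 F [-3.2 -0.9 11.9]
travel [-0.03, -0.0, -0.01] twist [-0.0, 0.0, -0.02]
```

Seated. Release, rise and retreat so both cameras see everything.

```bash
python3 -m inch '[{"fingers":0.7,"travel":[0,0,0],"twist":[0,0,0]},{"fingers":0.7,"travel":[0,0,0],"twist":[0,0,0]},{"fingers":0.7,"travel":[0,0,0],"twist":[0,0,0]},{"fingers":0.7,"travel":[0,0,0],"twist":[0,0,0]},{"fingers":0.7,"travel":[0,-1,0],"twist":[0,0,0]},{"fingers":0.7,"travel":[0,-2.5,0],"twist":[0,0,0]},{"fingers":0.7,"travel":[0,-4.5,0],"twist":[0,0,0]},{"fingers":0.7,"travel":[0,-6,0],"twist":[0,0,0]},{"fingers":0.7,"travel":[0,-7,0],"twist":[0,0,0]},{"fingers":0.7,"travel":[0,-7,0],"twist":[0,0,0]}]'; python3 go.py .3 -.5 .215 -140
```

```text
t: 29.2
tcp_pos: [0.4419, -0.01, 0.2128]
eef_rot: [-89.6, 0.2, -102.8]
contact_force: [0.9, -0.2, -0.3]
width: 0.703
t 29.2 tcp [ 0.4419 -0.01    0.2128] rot [ -89.6    0.2 -102.8] w 0.703 F [ 0.9 -0.2 -0.3]
travel [20.37, -0.16, -1.19] twist [-0.04, 4.65, -0.04]
```

```bash
python3 -m inch '[{"fingers":0.7,"travel":[2,0,0],"twist":[0,0.4,0]},{"fingers":0.7,"travel":[4,0,0],"twist":[0,0.9,0]},{"fingers":0.7,"travel":[6,0,-0.3],"twist":[0,1.4,0]},{"fingers":0.7,"travel":[8,0,-0.4],"twist":[0,1.8,0]},{"fingers":0.7,"travel":[10,0,-0.5],"twist":[0,2.3,0]},{"fingers":0.7,"travel":[12,0,-0.6],"twist":[0,2.7,0]},{"fingers":0.7,"travel":[14,0,-0.7],"twist":[0,3.2,0]},{"fingers":0.7,"travel":[16,0,-0.8],"twist":[0,3.6,0]},{"fingers":0.7,"travel":[18,0,-0.9],"twist":[0,4.1,0]},{"fingers":0.7,"travel":[20,0,-1.2],"twist":[0,4.6,0]}]';python3 -m inch '[{"fingers":0.7,"travel":[0,0,0],"twist":[0,0,0]},{"fingers":0.7,"travel":[0,0,0],"twist":[0,0,0]},{"fingers":0.7,"travel":[0,0,0],"twist":[0,0,0]}]'
cat > fin.py <<'E'
from ov import *
S=[((.4515,.2175,0),.038,'flat',(.4515,.2175,0)),((.44,-.0085,-12.8),.012,'round',(.44,-.0085,77.2)),((.605,-.212,-25.5),.024,'tall',(.605,-.212,-25.5))]
for cam in('top','side'):
    s=snap(cam,cam+'_fin.png'); w=cloud(s)
    t=[crop(s,items(*a),(a[0][0],a[0][1],a[1]),R=24 if cam=='top' else 36,k=260/48 if cam=='top' else 260/72) for a in S]
    cv2.imwrite('pics/fin_%s.png'%cam,np.hstack([cv2.resize(x,(264,264)) for x in t]))
    for a in S:
        P=near(w,a[0][0],a[0][1]); q,c=fitblock(P,a[1],a[2],a[0][:2])
        print(cam,a[2],np.round((q[3:5]-q[:2])*1000,1),round((np.degrees(q[5]-q[2])+45)%90-45,1),'cost',round(c,2))
E
python3 fin.py; python3 - <<'E'
import cv2,numpy as np
cv2.imwrite('pics/fin.png',np.vstack([cv2.imread('pics/fin_%s.png'%c) for c in('top','side')]))
E
```

```text
t: 30.2
tcp_pos: [0.2994, -0.4908, 0.2062]
eef_rot: [-90.3, 0.1, -139.7]
contact_force: [1.1, -0.5, 0.6]
width: 0.703
t: 30.5
tcp_pos: [0.3008, -0.4878, 0.2068]
eef_rot: [-90.3, 0.2, -139.5]
contact_force: [-0.0, 0.6, -0.1]
width: 0.704
top flat [-0.6 -1. ] 6.6 cost 2.34
top round [-0.7 -1.9] -2.9 cost 1.82
top tall [-2.6  2.3] 1.6 cost 2.13
side flat [-0.8  2.4] 7.6 cost 4.87
side round [-1.3  1.5] -1.8 cost 3.33
side tall [-2.9  3.2] -0.4 cost 4.95
```

View pics/fin.png

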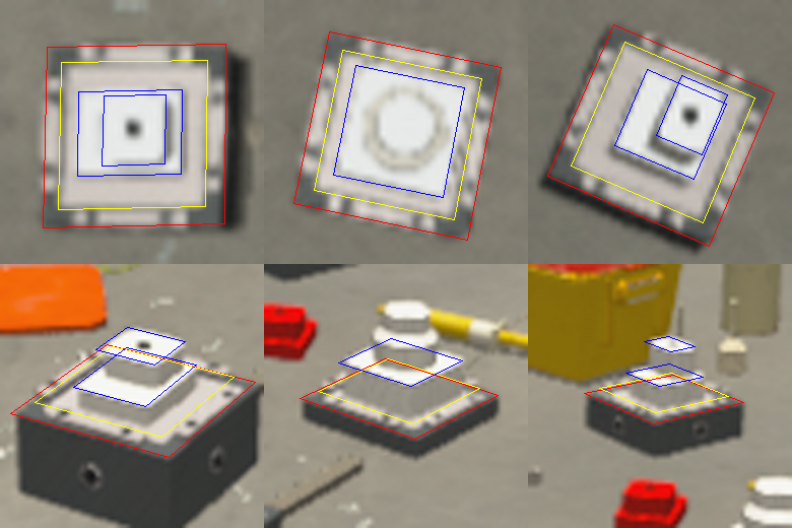

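View pics/top_fin.png

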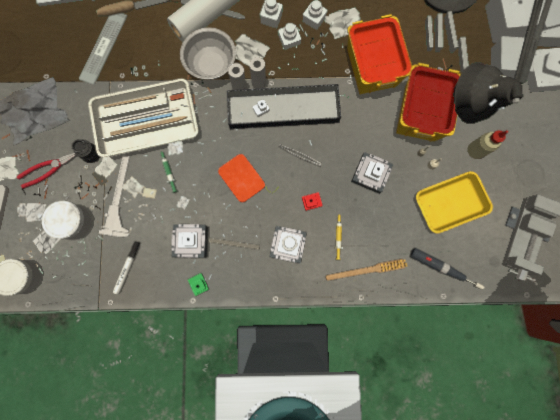

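```bash
python3 -c "
from station import order
print(order.finish_job())"
```

```text
the job is handed in; nothing more can be done
None
```

The three parts are on their new blocks and the job is handed in at about 31 s. I stood the round holder on the orange pad first. Then the tall insert went onto the middle block, the flat insert onto the high block, and the holder onto the low block.

- **Position:** fits to both final pictures put every part within about 4.5 mm of its block's centre; the limit is 12 mm.
- **Squareness:** the parts sit up to about 3° off the block sides. The exception is the flat insert, where the depth fit gave 7–8° and the picture overlay looked nearly square; the limit is 15°.
- **Seating:** each part met its seat at the expected height with 6–12 N of contact. All were released, and the arm is clear.
- **Loose tools:** in the final top picture the stone, tweezers and brush lie where they did at the start. I compared the pictures by eye and did not measure them.
- **Disagreement:** the side camera calibration runs about 1–2 mm off the top one, by the same amount for parts and blocks, so it does not affect the placing.

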